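# Fit the battery pack and run the check-weight test on the exhibit balance

### The job

Get the portable exhibit balance ready for the day: slide the battery pack, contact end first, into the dock on the balance's side until the spring catch clicks behind it, then press the green on key right down with the pan empty. Then check it with the steel weights that are out on the bench, lightest first and one at a time: stand each weight alone on the centre of the pan, let go of it for a good two seconds without overloading the pan, then stand it on the blue felt mat. Finish with the pack still clicked in, the pan empty, every weight upright on the mat, and the other things on the bench left where they are.

Things in the scene. Friction and masses are not known exactly. Their poses are not given: they have to be found in the camera images.
- dock_home (a point): Point of the balance where the battery pack's centre lies when the pack is fully home, 29 mm above the bench. x = direction in which the pack slides in, z up. The dock is a grey channel, open on top, along the -y side of the balance; end stop 45 mm beyond this point. The white housing (180 mm wide, up to 62 tall, raised part 62, front 38) begins 55 mm to +y of the channel's centre line.
- dock_mouth (a point): Middle of the dock's mouth on its floor, 52 mm before dock_home on the same line, same axes. Floor 6 mm above the bench with a ramp up to it from 20 mm before; walls 59 mm apart, flared at the mouth to about 75. Over each side runs a lip, underside 18.5 mm and top 22.5 mm above the bench, 45 mm apart: the pack's foot runs under the lips, its grip body stands between them.
- pack_center (a point): Centre of the battery pack (0.3 kg, 46 mm tall, starts upright on the bench). x points to its contact end (brass contacts, blue band), which goes in first. Foot 90 mm long (x), 56 wide, 8 tall, a notch in each long edge from 3 mm behind to 19 mm ahead of the centre; grip body 84 long, 40 wide, up to the top. Grip across the 40 mm with fingertips about 22 mm above the underside, to clear the dock's lips.
- latch (a joint): Orange spring catch in the dock's outer (-y) wall, m: 0 = sprung into the channel, grows to 0.0095 as the edge of the pack's foot pushes its bevel aside; it clicks back to about 0 in the foot's notch when the pack is home. Takes about 3 to 10 N of push; a latched pack keeps about 2 mm of play along x.
- key_top (a point): Top centre of the green round on/zero key, 23 mm across, on the flat front of the balance (front = -x side), standing 8 mm over it, top about 46 mm above the bench; pressed straight down.
- key (a joint): Travel of the key, m: 0 up, 0.005 fully down (1.5 N to start, 4 N fully down); springs back.
- pan_center (a point): Centre of the top surface of the round steel pan (110 mm across, about 75 mm above the bench), z up; moves with the pan.
- pan (a joint): How far the pan has sunk on its springs, m: 0 empty, about 1.1 mm per 100 g (0.5 mm for the smallest weight, 5.5 mm for the largest), overload stop at 10 mm.
- weight_mat: Blue felt mat for the check weights, 150 x 150 mm, 3 mm thick, fixed flat on the bench; origin under its centre, sides along its x and y. (Between robot and work a magnifier lamp is in the way, up to about 0.36 m high: its foot and leaning post straight ahead of the robot, its ring head to the left over the black organizer, all nearer than 0.43 m.)
- weight_50_center (a point): Centre (half-way up) of the 50 g check weight, smallest of the set: polished steel cylinder 22 mm across and 14 tall with a narrower lifting knob on top, 26 tall over all; starts upright on the bench (may be absent). Grip it across the cylinder from above.
- weight_100_center (a point): Centre (half-way up) of the 100 g check weight, second size of the set: polished steel cylinder 28 mm across and 18 tall with a narrower lifting knob on top, 31 tall over all; starts upright on the bench (may be absent). Grip it across the cylinder from above.
- weight_200_center (a point): Centre (half-way up) of the 200 g check weight, third size of the set: polished steel cylinder 35 mm across and 23.5 tall with a narrower lifting knob on top, 38 tall over all; starts upright on the bench (may be absent). Grip it across the cylinder from above.
- weight_500_center (a point): Centre (half-way up) of the 500 g check weight, largest of the set: polished steel cylinder 48 mm across and 31 tall with a narrower lifting knob on top, 52 tall over all; starts upright on the bench (may be absent). Grip it across the cylinder from above.
- loupe: black stand loupe, 43 mm across, 32 tall; loose bystander, to be left alone; origin at its underside's centre.
- black_lid_jar: powder jar with black lid, 63 mm across, 62 tall; loose bystander, to be left alone; origin at its underside's centre.
- white_lid_jar: powder jar with white lid, 63 mm across, 62 tall; loose bystander, to be left alone; origin at its underside's centre.
- red_lid_jar: powder jar with red lid, 53 mm across, 50 tall; loose bystander, to be left alone; origin at its underside's centre.
- tweezers: steel tweezers lying flat, 132 mm long, 10 tall; loose bystander, to be left alone; origin at its underside's centre.
Things that resemble listed ones, but are neither listed nor needed, are in the scene too. Leave any purple or turquoise look-alike of the part that bears weight_500_center alone.

How it is judged:
By the outcome, as a careful person would: the job done as asked, in the order asked, and still so for the second after the job is handed in, with the robot touching nothing.
Of weight_50, weight_100, weight_200, weight_500 only 3 to 4 are there at a start; the rules pass over those that are not, and their reading is None.
At some moment in a run one of pack, weight_50, weight_100, weight_200, weight_500 may be knocked a few centimetres aside while the robot is not near it.
It also fails if it takes over 210 s, if anything falls off the work surface, if the arm or the gripper's body presses on something with over 40 N, if the wrist force passes 120 N, or if a joint passes its speed limit or range.

### The arm

A 7-joint arm with a two-finger parallel gripper is mounted at the origin on a cart in front of the work surface, level with it; the furniture and walls round the work are solid. World frame = base frame: x ahead of the robot, y to its left, z up, the work surface at z = 0. Lengths are in m, angles in rad, forces in N, time in s.
With the tool pointing down it reaches from about 0.425 to 0.925 m from the base axis. Payload 6.8 kg.
Tool frame: the origin (TCP) lies midway between the tips of the shut fingers; the grasp point (between the pads) lies robot.tcp_to_grasp behind it (robot.tcp_to_grasp is the distance from the TCP to the grasp point, in m); z points along the fingers, y is the line along which they close (so a half turn about z gives the same grasp; the last joint's range is limited). The gripper opens to 85 mm and grips with 20 to 120 N. Pads are 22 mm wide; open, the fingers measure 114 mm over their backs; the gripper's body (76 mm by 85 mm) begins 54 mm behind the grasp point. The pads swing forward as they close: fully open they stand 13 mm farther back than shut.
Start: joints at [-1.451, 0.477, 0.022, 1.555, -0.011, 1.109, -0.083], TCP at [0.152, 0.658, 0.231] pointing down, gripper open.
Joint ranges: [-2.96, 2.96], [-0.34, 2.1], [-1.41, 1.46], [0.24, 2.44], [-1.37, 4.51], [0.17, 1.92], [-2.96, 2.96]. Speed limits (rad/s): [2.39, 2.39, 3.14, 3.14, 3.14, 3.14, 3.14].

### API

Orientations are given as a unit quaternion [w, x, y, z].
In Python, from cell import robot, vision gives the robot as it stands. The module is installed in compiled form; this text tells all that it offers.
- The arm moves only by the tool play_rows, never from a script. Its argument "deltas" is a list of rows, each an object of numbers: "x", "y", "z": the shift along the tool's x, y, z in mm; "turn": the turn about the tool's z in degrees; "fingers": the finger opening in mm, from 0 to 85.4. In form: [{"x": .., "y": .., "z": .., "turn": .., "fingers": ..}, ...]. A call has 1 to 20 rows; each row shifts and turns the commanded pose from where the row before left it, along the tool's axes as they then stand; what a row does not reach is not made up. A row lasts 1/12 s, in which the tool goes at most 41.7 mm and 7.16 degrees, less where a joint would pass 70% of its speed; a pose out of reach is approached as far as the arm can. A call is refused whole if a number of a shift passes 41.7 or a number of a turn 7.16, either way. A call with a gripper value outside its range is refused whole. The fingers move at their own pace and stop on an object; "newtons" is the grip in N (left out, the last holds). Time passes only in rows, so rows that do not move let the fingers close. It gives the time, the measured TCP pose, the force, the opening and the grip force at its end, in the units of the state.
- robot.read_state(): the state, without advancing time (a new reading comes with each control period).
- vision.get_image(name): name is "side" or "top"; returns the picture (400x640x3 uint8, red, green, blue); there is no depth.
- vision.camera_model(name): a dict with "fx", "fy", "cx", "cy" (pixels), "R" (3x3) and "t" (3): a world point X has camera coordinates R X + t. Camera axes: x right, y down, z forward; pixel columns grow to the right and rows downward; lengths in m; the calibration is good to about 2 mm. A picture is of the moment at which its call begins. camera_model takes no time and is no camera call.
- robot.finish_job(): hands the job in; it is judged then, once.
Trained networks look in the newest picture that a camera, given by its name, has taken for a name from the list of things; names that differ only in an ending like _2 or _b are one class to them, and where a whole thing is asked for, a point or a joint stands for the part that bears it (a point fixed in the world has none). Each returns a list of dicts, best first, with "score" (0 to 1); they miss things now and then, are a little off and sometimes report something else, mostly with a low value. They report only what shows in the picture. A call takes as long as a camera call. They do not tell look-alikes from the thing itself.
- vision.boxes_of(camera, name): "at" ([x, y, z] in m, in world coordinates, good to about 4 mm: the middle of the surface that is visible of it).
- vision.trace(camera, name): "region" (400x640 bool, what is visible of it).
- vision.tip_of(camera, name): "at" ([x, y, z] in m, in world coordinates, good to about 4 mm: a listed point, or the origin of a listed thing).
The state is a dict: "time_s": time; "joint_positions": joint angles; "joint_vel": joint speeds; "joint_efforts": joint torques, N m; "tool_pos": TCP position; "ee_rot": TCP orientation; "force": force on the tool from outside, world axes, zero at the start; "wrist_torque": the same for the moment, N m; "opening": finger opening in m; "gripper_force": force on a finger pad.
Only numpy, scipy, OpenCV 4.12 (cv2) and the standard library are available. Lean on these libraries where they do the work, as an engineer would, in place of code of your own. Each camera call takes 0.05 s, during which the arm holds its last target. There are 200 camera calls.

## Working session

There is one attempt and no reset: what is moved stays moved. The work goes in short steps, Python scripts to look and compute and a tool call to move; the robot and the scene stay as the last step left them, time stands still between calls to the robot, and variables do not carry over. Pictures are saved under pics/ and viewed, at most 14 in all, crops included, and the job is handed in when it is done.

Besides the shell and the picture viewer there is one more tool, called after ">>>" as name(argument=value, ...), one argument or row to a line, values as JSON. play_rows: Moves the arm, as the interface text tells. Its arguments: {"type":"object","properties":{"deltas":{"type":"array"},"newtons":{"type":"number"}},"required":["deltas"]}

```bash
mkdir -p pics
cat > h.py <<'E'
from cell import robot, vision
import numpy as np, cv2
def save(cam,name,crop=None,scale=1):
    im=vision.get_image(cam)
    if crop: x0,y0,x1,y1=crop; im=im[y0:y1,x0:x1]
    im=cv2.resize(im,None,fx=scale,fy=scale,interpolation=cv2.INTER_CUBIC)
    cv2.imwrite('pics/'+name,im[:,:,::-1])
def proj(cam,X):
    m=vision.camera_model(cam); c=np.array(m['R'])@np.array(X)+np.array(m['t'])
    return np.array([m['fx']*c[0]/c[2]+m['cx'], m['fy']*c[1]/c[2]+m['cy']])
def ray(cam,u,v,z):
    m=vision.camera_model(cam);R=np.array(m['R']);t=np.array(m['t'])
    o=-R.T@t; d=R.T@np.array([(u-m['cx'])/m['fx'],(v-m['cy'])/m['fy'],1]); return o+d*(z-o[2])/d[2]
E
python3 - <<'E'
from h import *
save('top','t0.png',scale=1.25); save('side','s0.png',scale=1.25)
s=robot.read_state(); print(s['time_s'],s['tool_pos'],s['ee_rot'],s['opening'],robot.tcp_to_grasp)
for n in ['dock_home','dock_mouth','pack_center','key_top','pan_center','weight_mat','weight_50_center','weight_100_center','weight_200_center','weight_500_center']:
    for c in ['top','side']:
        for r in vision.tip_of(c,n)[:4]: print(n,c,round(r['score'],2),np.round(r['at'],3),np.round(proj(c,r['at'])), [k for k in r if k not in('score','at')])
E
```

```text
0.1 [0.15231135 0.65703904 0.23042427] [-3.57332274e-05  1.13627038e-01  9.93523132e-01 -8.24878469e-04] 0.08517342165693155 0.0187
dock_home top 0.83 [ 0.605 -0.166  0.031] [381. 201.] []
dock_home side 0.86 [ 0.599 -0.162  0.026] [350. 245.] []
dock_home side 0.65 [ 0.535 -0.353 -0.001] [364. 314.] []
dock_mouth top 0.81 [ 0.55  -0.163  0.006] [379. 222.] []
dock_mouth side 0.68 [ 0.55  -0.156  0.005] [333. 255.] []
pack_center top 0.59 [0.477 0.201 0.024] [240. 250.] []
pack_center top 0.23 [ 0.538 -0.346 -0.002] [447. 227.] []
pack_center side 0.83 [0.478 0.201 0.024] [265. 188.] []
pack_center side 0.61 [ 0.371 -0.35   0.001] [297. 340.] []
key_top top 0.75 [ 0.606 -0.168  0.028] [381. 201.] []
key_top top 0.52 [0.648 0.177 0.02 ] [250. 185.] []
key_top top 0.49 [ 0.556 -0.074  0.046] [346. 219.] []
key_top side 0.59 [0.478 0.202 0.023] [264. 188.] []
key_top side 0.45 [ 0.558 -0.073  0.048] [322. 224.] []
pan_center top 0.72 [ 0.658 -0.025  0.075] [327. 178.] []
pan_center side 0.88 [ 0.657 -0.025  0.067] [346. 200.] []
pan_center side 0.74 [ 0.368 -0.351 -0.001] [295. 341.] []
[... 833 characters left out ...]
1.] []
weight_100_center side 0.45 [ 0.559 -0.073  0.044] [322. 225.] []
weight_200_center top 0.71 [0.635 0.303 0.021] [202. 190.] []
weight_200_center top 0.25 [ 0.802  0.114 -0.001] [275. 131.] []
weight_200_center side 0.49 [0.631 0.3   0.02 ] [297. 164.] []
weight_500_center top 0.88 [0.441 0.29  0.028] [205. 265.] []
weight_500_center top 0.57 [0.719 0.188 0.028] [246. 158.] []
weight_500_center top 0.54 [0.562 0.301 0.027] [202. 218.] []
weight_500_center side 0.76 [0.556 0.296 0.025] [277. 168.] []
weight_500_center side 0.71 [0.648 0.176 0.014] [316. 181.] []
weight_500_center side 0.55 [0.444 0.296 0.028] [246. 175.] []
weight_500_center side 0.53 [0.726 0.185 0.028] [336. 171.] []
```

View pics/t0.png

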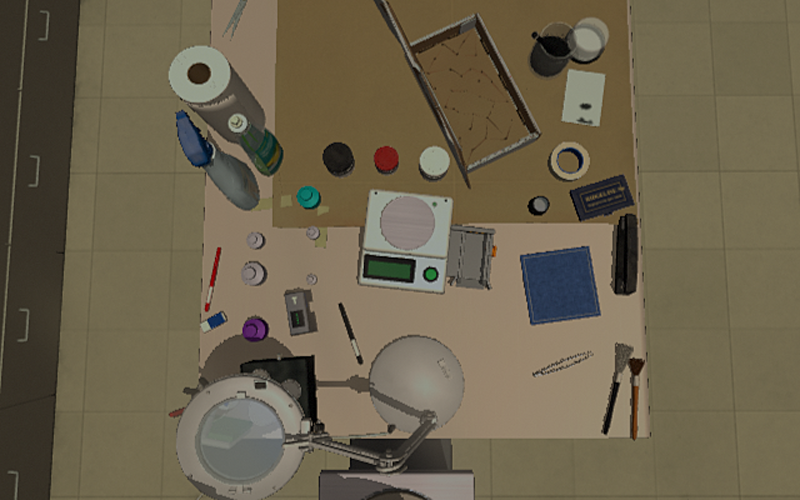

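View pics/s0.png

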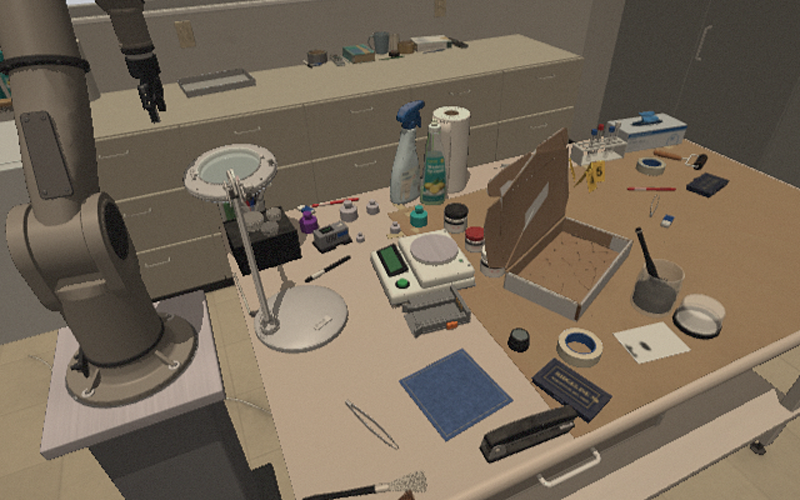

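The top picture shows the balance at (405,240), the dock at (472,257), the mat at (560,285) and the pack at (299,312). Steel weights stand at (311,279), (313,233), (256,240) and (254,272). The purple look-alike is at (254,329) and the turquoise one at (308,197). I'll confirm these in an enlarged crop.

Run:
```python
from h import *
im=vision.get_image('top')
a=cv2.resize(im[140:290,180:290],None,fx=4,fy=4,interpolation=cv2.INTER_CUBIC)
b=cv2.resize(im[145:245,280:400],None,fx=3,fy=3,interpolation=cv2.INTER_CUBIC)
o=np.zeros((600,800,3),np.uint8); o[:600,:440]=a; o[:300,440:800]=b
sd=vision.get_image('side'); c=cv2.resize(sd[150:225,235:325],(360,300),interpolation=cv2.INTER_CUBIC); o[300:,440:]=c
cv2.imwrite('pics/z0.png',o[:,:,::-1])
# mat & pack & dock masks
def rect(cam,n,z):
    for r in vision.trace(cam,n)[:3]:
        m=r['region'].astype(np.uint8); ys,xs=np.nonzero(m)
        if len(xs)<20: continue
        cs,_=cv2.findContours(m,cv2.RETR_EXTERNAL,cv2.CHAIN_APPROX_NONE); cc=max(cs,key=cv2.contourArea)[:,0]
        w=np.array([ray(cam,u,v,z)[:2] for u,v in cc],np.float32)*1000
        print(n,cam,round(r['score'],2),len(xs),cv2.minAreaRect(w),w.min(0),w.max(0))
rect('top','weight_mat',0.003)
rect('top','pack_center',0.046); rect('top','pan_center',0.075)
for n in ['weight_50_center','weight_100_center','weight_200_center','weight_500_center']: rect('top',n,0.02)
```

```text
weight_mat top 0.71 3268 ((534.968505859375, -346.0778503417969), (153.76620483398438, 153.28530883789062), 8.531631469726562) [ 453.3857  -429.68195] [ 617.40656 -263.09448]
pack_center top 0.87 696 ((478.53076171875, 194.79586791992188), (87.26178741455078, 54.935829162597656), 10.610952377319336) [433.64407 162.15964] [524.52295 224.36488]
pan_center top 0.95 1478 ((658.8784790039062, -23.328521728515625), (105.58150482177734, 106.53501892089844), 89.8433837890625) [605.5702  -76.15301] [712.1733    29.421064]
pan_center top 0.75 170 ((624.1702880859375, 279.99078369140625), (35.60616683959961, 35.14471435546875), 1.346077799797058) [606.43195 262.29166] [641.791   297.74496]
pan_center top 0.68 259 ((690.902099609375, -286.3752136230469), (47.92965316772461, 40.781734466552734), 89.81519317626953) [ 670.5034 -310.3645] [ 711.3119 -262.4104]
weight_50_center top 0.53 29 ((557.1898193359375, -71.61486053466797), (13.119547843933105, 13.104114532470703), 89.85541534423828) [550.6282  -78.18452] [563.75165 -65.05178]
weight_50_center top 0.48 3151 ((534.166259765625, -341.04702758789
[... 283 characters left out ...]
]
weight_200_center top 0.6 130 ((629.4555053710938, 297.41375732421875), (34.22450637817383, 29.59249496459961), 45.75505065917969) [614.80164 280.06744] [644.09503 314.70007]
weight_500_center top 0.88 284 ((441.2351989746094, 295.2696228027344), (43.79336166381836, 49.40376281738281), 1.3329771757125854) [419.37598 270.34976] [463.0948  320.06818]
weight_500_center top 0.83 284 ((720.2206420898438, 187.82765197753906), (50.77803421020508, 45.89160919189453), 89.82166290283203) [697.2365 162.4599] [743.2051  213.20407]
weight_500_center top 0.54 302 ((558.1575317382812, 299.4935607910156), (52.9005126953125, 44.62733459472656), 89.86262512207031) [535.8173  273.06552] [580.4853  325.93442]
```

View pics/z0.png

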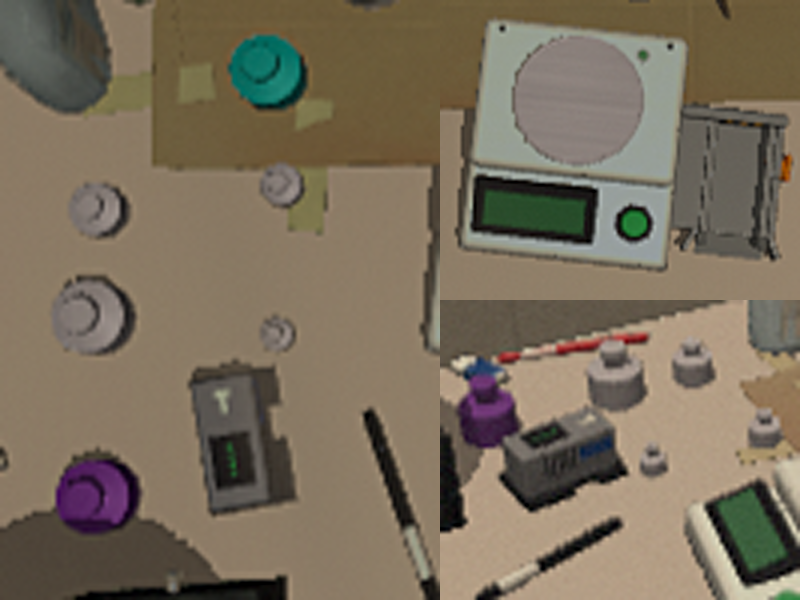

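The crop shows four polished steel weights with knobs. By size order, in full-picture pixels ÷1.25: 50 g at (249,223), 100 g at (250,186), 200 g at (205,192) and 500 g at (203,218). The purple (204,263) and turquoise (247,158) ones are look-alikes, so I leave them alone. The pack's contact end (blue band, arrow) points to +x, with a yaw of about 10°.

```bash
cat >> h.py <<'E'
def axes(q):
    from scipy.spatial.transform import Rotation as Ro
    return Ro.from_quat([q[1],q[2],q[3],q[0]]).as_matrix()
def plan(pos,phi=None,show=True):
    """needed tool-axes shift (mm) after turning so that tool y points at phi deg (mod 180); turn first"""
    s=robot.read_state(); R=axes(s['ee_rot']); p=s['tool_pos']
    cur=np.degrees(np.arctan2(R[1,1],R[0,1])); d=0
    if phi is not None:
        d=(phi-cur+90)%180-90
    from scipy.spatial.transform import Rotation as Ro
    R2=R@Ro.from_euler('z',-d,degrees=True).as_matrix()
    print('turn',round(-d,1),'then shift',np.round(R2.T@(np.array(pos)-p)*1000,1),'| cur',np.round(p,4),'phi',round(cur,1))
    return R2
def st():
    s=robot.read_state(); print(round(s['time_s'],1),np.round(s['tool_pos'],4),'F',np.round(s['force'],1),'open',round(s['opening'],4),'g',round(s['gripper_force'],1))
E
python3 - <<'E'
from h import *
im=vision.get_image('top')
hsv=cv2.cvtColor(im,cv2.COLOR_RGB2HSV)
m=((hsv[...,2]>150)&(hsv[...,1]<45)).astype(np.uint8); mm=np.zeros_like(m); mm[145:240,280:365]=m[145:240,280:365]
cs,_=cv2.findContours(mm,cv2.RETR_EXTERNAL,cv2.CHAIN_APPROX_NONE); c=max(cs,key=cv2.contourArea)[:,0]
w=np.array([ray('top',u,v,0.055)[:2] for u,v in c],np.float32)*1000
print('housing',cv2.minAreaRect(w))
# vertical positions of edges per row
for r in (160,170,180,190,200,210,220,228):
    x=np.nonzero(mm[r])[0]; print(r,x.min(),x.max())
for px in [(262,140),(265,95)]: pass
print('bottle bases',ray('side',348,161,0),ray('side',319,161,0))
h=[];
for i in range(3):
    vision.get_image('top');vision.get_image('side')
    for n in ['dock_home','dock_mouth','key_top','pan_center','pack_center']:
        print(n,[np.round(r[0]['at'],4) for r in (vision.tip_of('top',n),vision.tip_of('side',n)) if r])
plan([0.44,0.40,0.25],100)
R=plan([0.478,0.198,0.15],100)
E
```

```text
housing ((661.121826171875, -23.922142028808594), (167.7351531982422, 119.34730529785156), 83.47492218017578)
160 296 361
170 295 359
180 294 358
190 292 357
200 312 356
210 290 356
220 289 355
228 311 353
bottle bases [0.81661881 0.26678351 0.        ] [0.72155031 0.31442043 0.        ]
dock_home [array([ 0.6025, -0.1653,  0.0313]), array([ 0.5997, -0.1634,  0.0303])]
dock_mouth [array([ 0.5516, -0.1589,  0.0077]), array([ 0.551 , -0.156 ,  0.0059])]
key_top [array([ 0.5558, -0.0719,  0.045 ]), array([ 0.5583, -0.0743,  0.0483])]
pan_center [array([ 0.6571, -0.0235,  0.0742]), array([ 0.6583, -0.0257,  0.0731])]
pack_center [array([0.4787, 0.1996, 0.0259]), array([0.4785, 0.2019, 0.0234])]
dock_home [array([ 0.6011, -0.1682,  0.0282]), array([ 0.5997, -0.1637,  0.0298])]
dock_mouth [array([ 0.5526, -0.1606,  0.0058]), array([ 0.549 , -0.1575,  0.0046])]
key_top [array([ 0.5563, -0.0758,  0.0418]), array([ 0.5482, -0.1572,  0.0042])]
pan_center [array([ 0.6596, -0.0251,  0.0776]), array([ 0.6557, -0.0275,  0.0715])]
pack_center [array([ 0.657 , -0.0255,  0.0723]), array([0.4805, 0.2009, 0.023 ])]
dock_home [array([ 0.6069, -0.1662,  0.0315]), array([ 0.603 , -0.1657,  0.0301])]
dock_mouth [array([ 0.5529, -0.1626,  0.0073]), array([ 0.5509, -0.154 ,  0.006 ])]
key_top [array([ 0.5561, -0.0706,  0.0427]), array([ 0.5566, -0.0712,  0.045 ])]
pan_center [array([ 0.6592, -0.0242,  0.0729]), array([ 0.6572, -0.0236,  0.0731])]
pack_center [array([0.4796, 0.2022, 0.0267]), array([0.4808, 0.2   , 0.0245])]
turn -23.1 then shift [-238.5 -303.6  -18.7] | cur [0.1524 0.6576 0.2313] phi 76.9
turn -23.1 then shift [-240.8 -509.2   81.3] | cur [0.1524 0.6576 0.2313] phi 76.9
```

>>> play_rows(
  deltas=[
    {"turn": -5.8,"z": -5},
    {"turn": -5.8,"z": -5},
    {"turn": -5.8,"z": -5},
    {"turn": -5.7,"z": -4},
    {"x": -20,"y": -25},
    {"x": -20,"y": -25},
    {"x": -20,"y": -25},
    {"x": -20,"y": -25},
    {"x": -20,"y": -25},
    {"x": -20,"y": -25},
    {"x": -20,"y": -25},
    {"x": -20,"y": -25},
    {"x": -20,"y": -25},
    {"x": -20,"y": -25},
    {"x": -20,"y": -25},
    {"x": -19,"y": -29},
    {"x": 0,"y": -25,"fingers": 62},
    {"x": 0,"y": -25},
    {"x": 0,"y": -25},
    {"x": 0},
  ],
  newtons=30,
)

```text
invalid input
```

Run:
```python
from h import *
st(); plan([0.4793,0.2008,0.12],100)
```

```text
3.4 [0.1524 0.6576 0.2313] F [0.  0.3 0.3] open 0.0855 g 0.0
turn -23.1 then shift [-242.6 -506.6  111.3] | cur [0.1524 0.6576 0.2313] phi 76.9
```

>>> play_rows(
  deltas=[
    {"x": 0,"y": 0,"z": -5,"turn": -5.8,"fingers": 62},
    {"x": 0,"y": 0,"z": -5,"turn": -5.8,"fingers": 62},
    {"x": 0,"y": 0,"z": -5,"turn": -5.8,"fingers": 62},
    {"x": 0,"y": 0,"z": -4,"turn": -5.7,"fingers": 62},
    {"x": -20,"y": -25,"z": 0,"turn": 0,"fingers": 62},
    {"x": -20,"y": -25,"z": 0,"turn": 0,"fingers": 62},
    {"x": -20,"y": -25,"z": 0,"turn": 0,"fingers": 62},
    {"x": -20,"y": -25,"z": 0,"turn": 0,"fingers": 62},
    {"x": -20,"y": -25,"z": 0,"turn": 0,"fingers": 62},
    {"x": -20,"y": -25,"z": 0,"turn": 0,"fingers": 62},
    {"x": -20,"y": -25,"z": 0,"turn": 0,"fingers": 62},
    {"x": -20,"y": -25,"z": 0,"turn": 0,"fingers": 62},
    {"x": -20,"y": -25,"z": 0,"turn": 0,"fingers": 62},
    {"x": -20,"y": -25,"z": 0,"turn": 0,"fingers": 62},
    {"x": -20,"y": -25,"z": 0,"turn": 0,"fingers": 62},
    {"x": -20,"y": -29,"z": 0,"turn": 0,"fingers": 62},
    {"x": 0,"y": -28,"z": 0,"turn": 0,"fingers": 62},
    {"x": 0,"y": -28,"z": 0,"turn": 0,"fingers": 62},
    {"x": 0,"y": -28,"z": 0,"turn": 0,"fingers": 62},
    {"x": 0,"y": 0,"z": 0,"turn": 0,"fingers": 62},
  ],
  newtons=30,
)

```text
time_s: 5.07
tool_pos: [0.4586, 0.3106, 0.2504]
ee_rot: [0.0, -0.084, 0.997, -0.002]
force: [0.3, -0.6, -0.6]
opening: 0.0619
gripper_force: 0.0
```

Run:
```python
from h import *
st(); plan([0.4793,0.2008,0.12],100)
```

```text
5.1 [0.4586 0.3106 0.2504] F [ 0.3 -0.6 -0.6] open 0.0619 g 0.0
turn -0.4 then shift [  -1.3 -111.4  130.8] | cur [0.4586 0.3106 0.2504] phi 99.6
```

>>> play_rows(
  deltas=[
    {"x": 0,"y": -28,"z": 0,"turn": 0,"fingers": 62},
    {"x": 0,"y": -28,"z": 0,"turn": 0,"fingers": 62},
    {"x": -1,"y": -28,"z": 0,"turn": 0,"fingers": 62},
    {"x": 0,"y": -27,"z": 20,"turn": 0,"fingers": 62},
    {"x": 0,"y": 0,"z": 30,"turn": 0,"fingers": 62},
    {"x": 0,"y": 0,"z": 30,"turn": 0,"fingers": 62},
    {"x": 0,"y": 0,"z": 30,"turn": 0,"fingers": 62},
    {"x": 0,"y": 0,"z": 30,"turn": 0,"fingers": 62},
    {"x": 0,"y": 0,"z": 30,"turn": 0,"fingers": 62},
    {"x": 0,"y": 0,"z": 0,"turn": 0,"fingers": 62},
  ],
  newtons=30,
)

```text
time_s: 5.9
tool_pos: [0.4734, 0.2068, 0.0757]
ee_rot: [-0.004, -0.088, 0.996, -0.002]
force: [-1.2, -0.5, -0.1]
opening: 0.0622
gripper_force: 0.0
```

Run:
```python
from h import *
st(); plan([0.4793,0.2008,0.017],100)
save('side','s1.png',(210,110,350,215),4)
r=vision.tip_of('side','pack_center'); print([(x['score'],np.round(x['at'],3)) for x in r])
```

```text
5.9 [0.4734 0.2068 0.0757] F [-1.2 -0.5 -0.1] open 0.0622 g 0.0
turn 0.1 then shift [-5.2 -6.8 58.7] | cur [0.4734 0.2068 0.0757] phi 100.1
[(0.75, array([0.479, 0.199, 0.025]))]
```

View pics/s1.png

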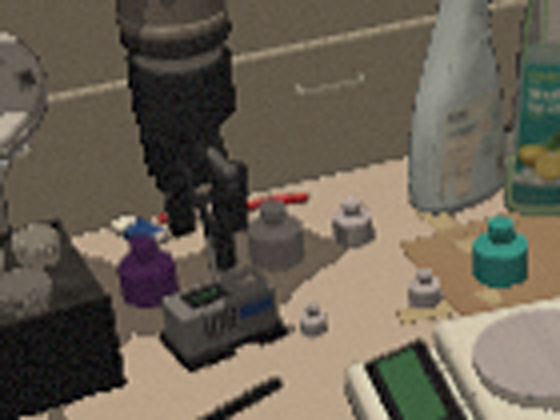

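The crop shows the open gripper just above the pack at (225,310), aligned with it and with nothing in the way. I'll correct by 5–7 mm, go down and grip.

>>> play_rows(
  deltas=[
    {"x": -5,"y": -7,"z": 0,"turn": 0,"fingers": 62},
    {"x": 0,"y": 0,"z": 15,"turn": 0,"fingers": 62},
    {"x": 0,"y": 0,"z": 20,"turn": 0,"fingers": 62},
    {"x": 0,"y": 0,"z": 18,"turn": 0,"fingers": 62},
    {"x": 0,"y": 0,"z": 5,"turn": 0,"fingers": 62},
    {"x": 0,"y": 0,"z": 0,"turn": 0,"fingers": 62},
    {"x": 0,"y": 0,"z": 0,"turn": 0,"fingers": 62},
  ],
)

```text
time_s: 6.58
tool_pos: [0.4842, 0.2025, 0.0238]
ee_rot: [0.001, -0.087, 0.996, 0.0]
force: [0.4, 0.0, -0.1]
opening: 0.0621
gripper_force: 0.0
```

Run:
```python
from h import *
st(); plan([0.4793,0.2008,0.017],100)
```

```text
6.6 [0.4842 0.2025 0.0238] F [ 0.4  0.  -0.1] open 0.0621 g 0.0
turn 0.0 then shift [ 5.1 -0.8  6.8] | cur [0.4842 0.2025 0.0238] phi 100.0
```

>>> play_rows(
  deltas=[
    {"x": 5,"y": -1,"z": 6,"turn": 0,"fingers": 62},
    {"x": 0,"y": 0,"z": 0,"turn": 0,"fingers": 62},
    {"x": 0,"y": 0,"z": 0,"turn": 0,"fingers": 30},
    {"x": 0,"y": 0,"z": 0,"turn": 0,"fingers": 30},
    {"x": 0,"y": 0,"z": 0,"turn": 0,"fingers": 30},
    {"x": 0,"y": 0,"z": 0,"turn": 0,"fingers": 30},
    {"x": 0,"y": 0,"z": 0,"turn": 0,"fingers": 30},
    {"x": 0,"y": 0,"z": 0,"turn": 0,"fingers": 30},
  ],
  newtons=60,
)

```text
time_s: 7.25
tool_pos: [0.4785, 0.2007, 0.017]
ee_rot: [0.0, -0.088, 0.996, 0.0]
force: [-1.5, -0.5, 5.5]
opening: 0.0392
gripper_force: 61.5
```

Run:
```python
from h import *
st()
yaw=-6.5; e=np.array([np.cos(np.radians(yaw)),np.sin(np.radians(yaw))]); home=np.array([.6025,-.165])
a=home-0.13*e; print(a)
plan([a[0],a[1],0.12],90+yaw)
```

```text
7.2 [0.4785 0.2007 0.017 ] F [-1.5 -0.5  5.5] open 0.0392 g 61.5
[ 0.47333566 -0.15028358]
turn 16.6 then shift [ -34.6 -349.3 -103.2] | cur [0.4785 0.2007 0.017 ] phi 100.1
```

>>> play_rows(
  deltas=[
    {"x": 0,"y": 0,"z": -10,"turn": 0,"fingers": 30},
    {"x": 0,"y": 0,"z": -20,"turn": 0,"fingers": 30},
    {"x": 0,"y": 0,"z": -20,"turn": 0,"fingers": 30},
    {"x": 0,"y": 0,"z": -20,"turn": 0,"fingers": 30},
    {"x": 0,"y": 0,"z": -20,"turn": 3.3,"fingers": 30},
    {"x": 0,"y": 0,"z": -20,"turn": 3.3,"fingers": 30},
    {"x": 0,"y": 0,"z": -20,"turn": 3.3,"fingers": 30},
    {"x": 0,"y": 0,"z": -20,"turn": 3.3,"fingers": 30},
    {"x": 0,"y": 0,"z": 0,"turn": 3.4,"fingers": 30},
    {"x": 0,"y": 0,"z": 0,"turn": 0,"fingers": 30},
    {"x": 0,"y": 0,"z": 0,"turn": 0,"fingers": 30},
    {"x": 0,"y": 0,"z": 0,"turn": 0,"fingers": 30},
  ],
)

```text
time_s: 8.25
tool_pos: [0.4774, 0.2, 0.1657]
ee_rot: [-0.001, 0.056, 0.998, -0.0]
force: [-0.5, 0.9, -3.9]
opening: 0.0393
gripper_force: 61.2
```

Run:
```python
from h import *
st(); plan([.55,0.05,0.167],83.5);plan([.4733,-.1503,0.167],83.5)
```

```text
8.2 [0.4774 0.2    0.1657] F [-0.5  0.9 -3.9] open 0.0393 g 61.2
turn 0.1 then shift [ -89.2 -140.8   -1.3] | cur [0.4774 0.2    0.1657] phi 83.6
turn 0.1 then shift [ -35.6 -348.5   -1. ] | cur [0.4774 0.2    0.1657] phi 83.6
```

Held (weight about 3 N extra shows). I'll swing it outward and over to the front of the dock mouth.

>>> play_rows(
  deltas=[
    {"x": -18,"y": -28,"z": 0,"turn": 0,"fingers": 30},
    {"x": -18,"y": -28,"z": 0,"turn": 0,"fingers": 30},
    {"x": -18,"y": -28,"z": 0,"turn": 0,"fingers": 30},
    {"x": -18,"y": -28,"z": 0,"turn": 0,"fingers": 30},
    {"x": -17,"y": -28,"z": 0,"turn": 0,"fingers": 30},
    {"x": 0,"y": -27,"z": 0,"turn": 0,"fingers": 30},
    {"x": 0,"y": -27,"z": 0,"turn": 0,"fingers": 30},
    {"x": 8,"y": -27,"z": 0,"turn": 0,"fingers": 30},
    {"x": 8,"y": -27,"z": 0,"turn": 0,"fingers": 30},
    {"x": 8,"y": -27,"z": 0,"turn": 0,"fingers": 30},
    {"x": 10,"y": -27,"z": 0,"turn": 0,"fingers": 30},
    {"x": 10,"y": -27,"z": 0,"turn": 0,"fingers": 30},
    {"x": 9,"y": -19,"z": 0,"turn": 0,"fingers": 30},
    {"x": 0,"y": 0,"z": 20,"turn": 0,"fingers": 30},
    {"x": 0,"y": 0,"z": 25,"turn": 0,"fingers": 30},
    {"x": 0,"y": 0,"z": 25,"turn": 0,"fingers": 30},
    {"x": 0,"y": 0,"z": 20,"turn": 0,"fingers": 30},
    {"x": 0,"y": 0,"z": 0,"turn": 0,"fingers": 30},
    {"x": 0,"y": 0,"z": 0,"turn": 0,"fingers": 30},
    {"x": 0,"y": 0,"z": 0,"turn": 0,"fingers": 30},
  ],
)

```text
time_s: 9.92
tool_pos: [0.4746, -0.1497, 0.0769]
ee_rot: [0.0, 0.057, 0.998, -0.0]
force: [-0.5, -0.8, -2.6]
opening: 0.0393
gripper_force: 61.4
```

Run:
```python
from h import *
st()
for i in range(3):
    vision.get_image('top');vision.get_image('side')
    for n in ['dock_home','dock_mouth','pack_center']:
        for c in ('top','side'):
            r=vision.tip_of(c,n)
            print(n,c,[(round(x['score'],2),np.round(x['at'],4)) for x in r[:1]])
im=vision.get_image('side'); t=vision.get_image('top')
o=np.zeros((520,800,3),np.uint8)
o[:, :420]=cv2.resize(im[190:320,290:395],(420,520),interpolation=cv2.INTER_CUBIC)
o[:, 420:]=cv2.resize(t[165:295,335:430],(380,520),interpolation=cv2.INTER_CUBIC)
cv2.imwrite('pics/d1.png',o[:,:,::-1])
plan([.4733,-.1503,0.024],83.5)
```

```text
9.9 [ 0.4746 -0.1497  0.0769] F [-0.5 -0.8 -2.6] open 0.0393 g 61.4
dock_home top [(0.79, array([ 0.6061, -0.1689,  0.0322]))]
dock_home side [(0.78, array([ 0.6005, -0.163 ,  0.0312]))]
dock_mouth top [(0.97, array([ 0.5518, -0.1587,  0.006 ]))]
dock_mouth side [(0.58, array([ 0.5495, -0.1567,  0.005 ]))]
pack_center top [(0.6, array([ 0.4728, -0.152 ,  0.0863]))]
pack_center side [(0.75, array([ 0.4756, -0.15  ,  0.0851]))]
dock_home top [(0.88, array([ 0.6047, -0.1677,  0.0317]))]
dock_home side [(0.64, array([ 0.6   , -0.1642,  0.0286]))]
dock_mouth top [(0.92, array([ 0.5508, -0.1583,  0.0069]))]
dock_mouth side [(0.97, array([ 0.5471, -0.1554,  0.0063]))]
pack_center top [(0.55, array([ 0.4739, -0.1514,  0.0847]))]
pack_center side [(0.91, array([ 0.4726, -0.1501,  0.0811]))]
dock_home top [(0.88, array([ 0.6042, -0.1683,  0.0303]))]
dock_home side [(0.94, array([ 0.6002, -0.1618,  0.0307]))]
dock_mouth top [(0.65, array([ 0.5493, -0.1611,  0.0053]))]
dock_mouth side [(0.86, array([ 0.5512, -0.1545,  0.006 ]))]
pack_center top [(0.64, array([ 0.4741, -0.1514,  0.0861]))]
pack_center side [(0.62, array([ 0.4752, -0.1477,  0.0837]))]
turn -0.0 then shift [ 0.8 -1.  52.3] | cur [ 0.4743 -0.1494  0.0763] phi 83.5
```

View pics/d1.png

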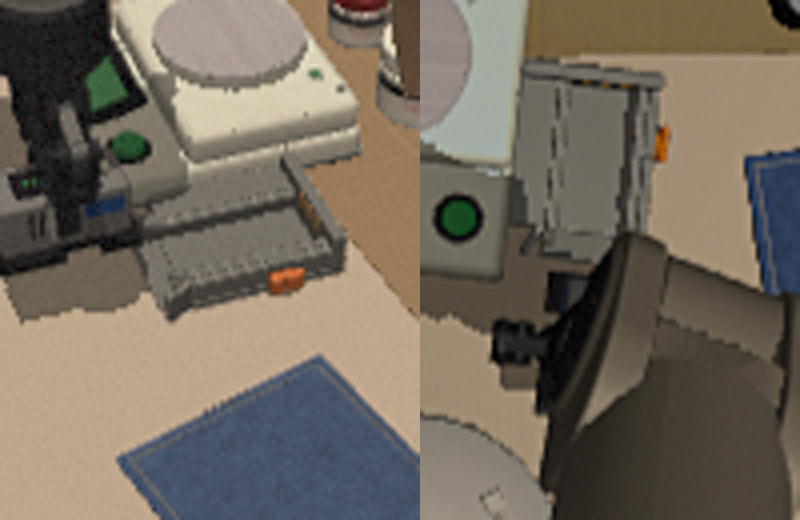

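The picture shows the pack level in front of the dock, with the blue contact band facing the mouth and both in line to about 1 mm. I'll lower to 7 mm above the bench and feed in.

>>> play_rows(
  deltas=[
    {"x": 0,"y": 0,"z": 20,"turn": 0,"fingers": 30},
    {"x": 0,"y": 0,"z": 22,"turn": 0,"fingers": 30},
    {"x": 0,"y": 0,"z": 10,"turn": 0,"fingers": 30},
    {"x": -5,"y": 0,"z": 0,"turn": 0,"fingers": 30},
    {"x": -8,"y": 0,"z": 0,"turn": 0,"fingers": 30},
    {"x": -8,"y": 0,"z": 0,"turn": 0,"fingers": 30},
    {"x": -8,"y": 0,"z": 0,"turn": 0,"fingers": 30},
    {"x": -8,"y": 0,"z": 0,"turn": 0,"fingers": 30},
    {"x": -6,"y": 0,"z": 0,"turn": 0,"fingers": 30},
    {"x": 0,"y": 0,"z": 0,"turn": 0,"fingers": 30},
    {"x": 0,"y": 0,"z": 0,"turn": 0,"fingers": 30},
  ],
)

```text
time_s: 12.13
tool_pos: [0.5173, -0.1543, 0.0244]
ee_rot: [0.0, 0.057, 0.998, -0.0]
force: [-0.6, -0.1, -4.0]
opening: 0.0391
gripper_force: 61.5
```

>>> play_rows(
  deltas=[
    {"x": -5,"y": 0,"z": 0,"turn": 0,"fingers": 30},
    {"x": -5,"y": 0,"z": 0,"turn": 0,"fingers": 30},
    {"x": -5,"y": 0,"z": 0,"turn": 0,"fingers": 30},
    {"x": 0,"y": 0,"z": 0,"turn": 0,"fingers": 30},
    {"x": 0,"y": 0,"z": 0,"turn": 0,"fingers": 30},
    {"x": 0,"y": 0,"z": 0,"turn": 0,"fingers": 30},
  ],
)

```text
time_s: 12.63
tool_pos: [0.53, -0.1559, 0.024]
ee_rot: [-0.002, 0.057, 0.998, 0.0]
force: [-5.0, 0.6, 1.2]
opening: 0.0391
gripper_force: 66.2
```

Run:
```python
from h import *
st(); print(robot.read_state()['wrist_torque']); plan([.6026,-.1648,0.0245],83.5)
```

```text
12.6 [ 0.53   -0.1559  0.024 ] F [-5.   0.6  1.2] open 0.0391 g 66.2
[ 0.23026269  1.11370578 -0.01390049]
turn -0.1 then shift [-73.1  -0.6  -0.8] | cur [ 0.53   -0.1559  0.024 ] phi 83.4
```

>>> play_rows(
  deltas=[
    {"x": 0,"y": 0,"z": -1.5,"turn": 0,"fingers": 30},
    {"x": 0,"y": 0,"z": 0,"turn": 0,"fingers": 30},
    {"x": -4,"y": 0,"z": 0,"turn": 0,"fingers": 30},
    {"x": -4,"y": 0,"z": 0,"turn": 0,"fingers": 30},
    {"x": 0,"y": 0,"z": 0,"turn": 0,"fingers": 30},
    {"x": 0,"y": 0,"z": 0,"turn": 0,"fingers": 30},
    {"x": 0,"y": 0,"z": 0,"turn": 0,"fingers": 30},
  ],
)

```text
time_s: 13.22
tool_pos: [0.5399, -0.157, 0.0257]
ee_rot: [-0.0, 0.057, 0.998, -0.0]
force: [-0.6, 0.5, -2.7]
opening: 0.0389
gripper_force: 61.8
```

Run:
```python
from h import *
st(); print(robot.read_state()['wrist_torque']); plan([.6026,-.1648,0.0245],83.5)
im=vision.get_image('side'); cv2.imwrite('pics/d2.png',cv2.resize(im[205:285,300:400],(800,600),interpolation=cv2.INTER_CUBIC)[:,:,::-1])
```

```text
13.2 [ 0.5399 -0.157   0.0257] F [-0.6  0.5 -2.7] open 0.0389 g 61.8
[-0.00108299 -0.0216543  -0.00532529]
turn -0.0 then shift [-63.2  -0.7   1.2] | cur [ 0.5399 -0.157   0.0257] phi 83.5
```

View pics/d2.png

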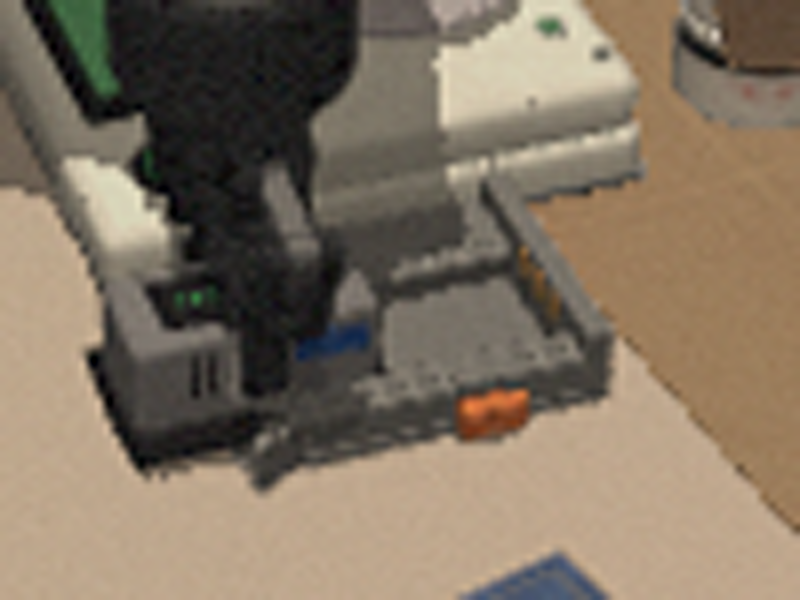

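The picture shows the foot entering under the lips cleanly and no side load. I'll continue.

>>> play_rows(
  deltas=[
    {"x": -6,"y": 0,"z": 0,"turn": 0,"fingers": 30},
    {"x": -6,"y": 0,"z": 0,"turn": 0,"fingers": 30},
    {"x": -6,"y": 0,"z": 0,"turn": 0,"fingers": 30},
    {"x": -6,"y": 0,"z": 0,"turn": 0,"fingers": 30},
    {"x": 0,"y": 0,"z": 0,"turn": 0,"fingers": 30},
    {"x": 0,"y": 0,"z": 0,"turn": 0,"fingers": 30},
    {"x": 0,"y": 0,"z": 0,"turn": 0,"fingers": 30},
  ],
)

```text
time_s: 13.85
tool_pos: [0.5635, -0.1592, 0.0256]
ee_rot: [-0.0, 0.057, 0.998, 0.0]
force: [-0.5, 1.0, -4.2]
opening: 0.0393
gripper_force: 61.6
```

>>> play_rows(
  deltas=[
    {"x": -5,"y": 0,"z": 0,"turn": 0,"fingers": 30},
    {"x": -5,"y": 0,"z": 0,"turn": 0,"fingers": 30},
    {"x": -4,"y": 0,"z": 0,"turn": 0,"fingers": 30},
    {"x": 0,"y": 0,"z": 0,"turn": 0,"fingers": 30},
    {"x": 0,"y": 0,"z": 0,"turn": 0,"fingers": 30},
  ],
)

```text
time_s: 14.27
tool_pos: [0.5791, -0.1611, 0.0261]
ee_rot: [0.001, 0.057, 0.998, -0.0]
force: [1.5, 2.8, -2.7]
opening: 0.0397
gripper_force: 61.6
```

Run:
```python
from h import *
st(); print(robot.read_state()['wrist_torque']); plan([.6026,-.1648,0.0245],83.5)
```

```text
14.3 [ 0.5791 -0.1611  0.0261] F [ 1.5  2.8 -2.7] open 0.0397 g 61.6
[ 0.75920363 -0.31663903  0.17638435]
turn -0.0 then shift [-23.8  -1.    1.7] | cur [ 0.5791 -0.1611  0.0261] phi 83.5
```

>>> play_rows(
  deltas=[
    {"x": -4,"y": 0,"z": 0,"turn": 0,"fingers": 30},
    {"x": -4,"y": 0,"z": 0,"turn": 0,"fingers": 30},
    {"x": -4,"y": 0,"z": 0,"turn": 0,"fingers": 30},
    {"x": -4,"y": 0,"z": 0,"turn": 0,"fingers": 30},
    {"x": 0,"y": 0,"z": 0,"turn": 0,"fingers": 30},
    {"x": 0,"y": 0,"z": 0,"turn": 0,"fingers": 30},
  ],
)

```text
time_s: 14.77
tool_pos: [0.5945, -0.1632, 0.026]
ee_rot: [0.001, 0.057, 0.998, -0.0]
force: [0.9, 4.1, -4.2]
opening: 0.039
gripper_force: 61.6
```

>>> play_rows(
  deltas=[
    {"x": -3,"y": 0,"z": 0,"turn": 0,"fingers": 30},
    {"x": -3,"y": 0,"z": 0,"turn": 0,"fingers": 30},
    {"x": 0,"y": 0,"z": 0,"turn": 0,"fingers": 30},
    {"x": 0,"y": 0,"z": 0,"turn": 0,"fingers": 30},
  ],
)

```text
time_s: 15.1
tool_pos: [0.5996, -0.1651, 0.0259]
ee_rot: [0.0, 0.058, 0.998, -0.001]
force: [0.5, -0.1, -3.9]
opening: 0.0392
gripper_force: 61.7
```

>>> play_rows(
  deltas=[
    {"x": -2,"y": 0,"z": 0,"turn": 0,"fingers": 30},
    {"x": 0,"y": 0,"z": 0,"turn": 0,"fingers": 30},
    {"x": 0,"y": 0,"z": 0,"turn": 0,"fingers": 30},
  ],
)

```text
time_s: 15.35
tool_pos: [0.6001, -0.1649, 0.0255]
ee_rot: [-0.001, 0.058, 0.998, -0.0]
force: [-2.9, -1.2, -2.8]
opening: 0.0389
gripper_force: 61.8
```

Run:
```python
from h import *
st(); plan([.6026,-.1648,0.0245],83.5)
im=vision.get_image('side'); cv2.imwrite('pics/d3.png',cv2.resize(im[205:285,300:400],(600,480),interpolation=cv2.INTER_CUBIC)[:,:,::-1])
```

```text
15.3 [ 0.6001 -0.1649  0.0255] F [-2.9 -1.2 -2.8] open 0.0389 g 61.8
turn -0.1 then shift [-2.5  0.4  1. ] | cur [ 0.6001 -0.1649  0.0255] phi 83.4
```

View pics/d3.png

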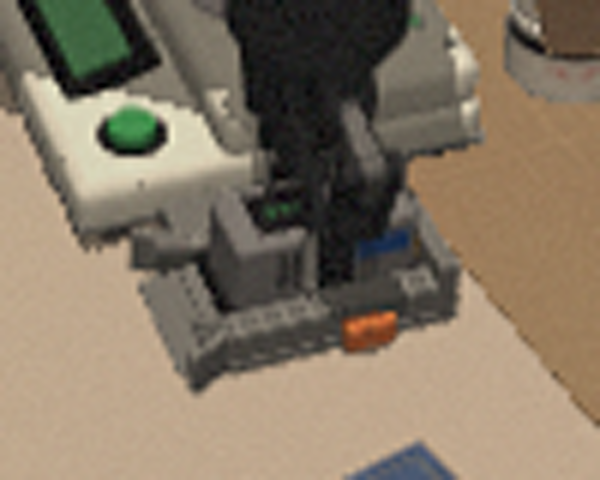

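The pack is at the end stop, and the side force vanished, which means the catch sprang in. A gentle pull will test it.

>>> play_rows(
  deltas=[
    {"x": 2,"y": 0,"z": 0,"turn": 0,"fingers": 30},
    {"x": 2,"y": 0,"z": 0,"turn": 0,"fingers": 30},
    {"x": 1,"y": 0,"z": 0,"turn": 0,"fingers": 30},
    {"x": 0,"y": 0,"z": 0,"turn": 0,"fingers": 30},
    {"x": 0,"y": 0,"z": 0,"turn": 0,"fingers": 30},
    {"x": 0,"y": 0,"z": 0,"turn": 0,"fingers": 30},
  ],
)

```text
time_s: 15.9
tool_pos: [0.5981, -0.1634, 0.0264]
ee_rot: [0.002, 0.057, 0.998, -0.0]
force: [4.5, -0.5, -2.6]
opening: 0.0392
gripper_force: 61.5
```

Held, with 4.5 N resisting the pull, so the pack is latched. I'll release and rise.

>>> play_rows(
  deltas=[
    {"x": -2,"y": 0,"z": 1,"turn": 0,"fingers": 30},
    {"x": 0,"y": 0,"z": 1,"turn": 0,"fingers": 30},
    {"x": 0,"y": 0,"z": 0,"turn": 0,"fingers": 50},
    {"x": 0,"y": 0,"z": 0,"turn": 0,"fingers": 50},
    {"x": 0,"y": 0,"z": 0,"turn": 0,"fingers": 50},
    {"x": 0,"y": 0,"z": -15,"turn": 0,"fingers": 50},
    {"x": 0,"y": 0,"z": -25,"turn": 0,"fingers": 50},
    {"x": 0,"y": 0,"z": -25,"turn": 0,"fingers": 50},
    {"x": 0,"y": 0,"z": -25,"turn": 0,"fingers": 0},
    {"x": 0,"y": 0,"z": 0,"turn": 0,"fingers": 0},
    {"x": 0,"y": 0,"z": 0,"turn": 0,"fingers": 0},
    {"x": 0,"y": 0,"z": 0,"turn": 0,"fingers": 0},
  ],
  newtons=30,
)

```text
time_s: 16.9
tool_pos: [0.5979, -0.1635, 0.1134]
ee_rot: [-0.0, 0.057, 0.998, 0.0]
force: [-0.5, 0.0, 0.0]
opening: 0.0019
gripper_force: 0.0
```

Run:
```python
from h import *
st()
for i in range(2):
    vision.get_image('top');vision.get_image('side')
    for n in ['pack_center','dock_home','key_top']:
        for c in ('top','side'):
            r=vision.tip_of(c,n)
            print(n,c,[(round(x['score'],2),np.round(x['at'],4)) for x in r[:2]])
plan([.5562,-.073,0.08],83.5)
```

```text
16.9 [ 0.5979 -0.1635  0.1134] F [-0.5  0.   0. ] open 0.0019 g 0.0
pack_center top [(0.63, array([ 0.5977, -0.1648,  0.0316]))]
pack_center side [(0.71, array([ 0.5995, -0.1635,  0.0276]))]
dock_home top [(0.63, array([ 0.6051, -0.1666,  0.0289])), (0.54, array([0.7995, 0.0202, 0.0017]))]
dock_home side [(0.62, array([ 0.599 , -0.1615,  0.0305]))]
key_top top [(0.64, array([0.5534, 0.1798, 0.0128])), (0.52, array([ 0.5539, -0.0711,  0.043 ]))]
key_top side [(0.62, array([ 0.5584, -0.0732,  0.0501]))]
pack_center top [(0.43, array([ 0.5991, -0.1657,  0.0298]))]
pack_center side [(0.75, array([ 0.5991, -0.1625,  0.0288]))]
dock_home top [(0.96, array([ 0.6051, -0.1668,  0.0343]))]
dock_home side [(0.66, array([ 0.6014, -0.1634,  0.0312]))]
key_top top [(0.58, array([ 0.5575, -0.0747,  0.0452])), (0.51, array([0.7993, 0.117 , 0.0008]))]
key_top side [(0.4, array([ 0.557 , -0.0738,  0.0474]))]
turn -0.1 then shift [52.2 85.3 33.8] | cur [ 0.5984 -0.1637  0.1138] phi 83.4
```

>>> play_rows(
  deltas=[
    {"x": 17,"y": 28,"z": 0,"turn": 0,"fingers": 0},
    {"x": 17,"y": 28,"z": 0,"turn": 0,"fingers": 0},
    {"x": 18,"y": 29,"z": 0,"turn": 0,"fingers": 0},
    {"x": 0,"y": 0,"z": 20,"turn": 0,"fingers": 0},
    {"x": 0,"y": 0,"z": 25,"turn": 0,"fingers": 0},
    {"x": 0,"y": 0,"z": 15,"turn": 0,"fingers": 0},
    {"x": 0,"y": 0,"z": 0,"turn": 0,"fingers": 0},
    {"x": 0,"y": 0,"z": 0,"turn": 0,"fingers": 0},
    {"x": 0,"y": 0,"z": 0,"turn": 0,"fingers": 0},
    {"x": 0,"y": 0,"z": 0,"turn": 0,"fingers": 0},
  ],
)

```text
time_s: 18.53
tool_pos: [0.5575, -0.0737, 0.055]
ee_rot: [0.001, 0.057, 0.998, 0.0]
force: [-0.8, 0.6, -0.1]
opening: -0.0001
gripper_force: 0.0
```

>>> play_rows(
  deltas=[
    {"x": 0,"y": 0,"z": 4,"turn": 0,"fingers": 0},
    {"x": 0,"y": 0,"z": 3,"turn": 0,"fingers": 0},
    {"x": 0,"y": 0,"z": 2,"turn": 0,"fingers": 0},
    {"x": 0,"y": 0,"z": 0,"turn": 0,"fingers": 0},
    {"x": 0,"y": 0,"z": 0,"turn": 0,"fingers": 0},
  ],
)

```text
time_s: 18.95
tool_pos: [0.5568, -0.0734, 0.045]
ee_rot: [0.0, 0.057, 0.998, 0.0]
force: [0.4, 0.1, 2.0]
opening: 0.0001
gripper_force: 1.1
```

>>> play_rows(
  deltas=[
    {"x": 0,"y": 0,"z": 2,"turn": 0,"fingers": 0},
    {"x": 0,"y": 0,"z": 2,"turn": 0,"fingers": 0},
    {"x": 0,"y": 0,"z": 0,"turn": 0,"fingers": 0},
    {"x": 0,"y": 0,"z": 0,"turn": 0,"fingers": 0},
  ],
)

```text
time_s: 19.28
tool_pos: [0.5569, -0.0733, 0.0415]
ee_rot: [0.0, 0.057, 0.998, 0.0]
force: [-1.6, 0.6, 10.1]
opening: 0.0002
gripper_force: 5.1
```

Run:
```python
from h import *
st(); plan([.5565,-.073,0.041],83.5)
```

```text
19.3 [ 0.5569 -0.0733  0.0415] F [-1.6  0.6 10.1] open 0.0002 g 5.1
turn -0.1 then shift [0.4 0.3 0.5] | cur [ 0.5569 -0.0733  0.0415] phi 83.4
```

The key is fully down (10 N, z = 41.5 mm). I'll rise and re-measure the weights.

>>> play_rows(
  deltas=[
    {"x": 0,"y": 0,"z": -10,"turn": 0,"fingers": 0},
    {"x": 0,"y": 0,"z": -20,"turn": 0,"fingers": 0},
    {"x": 0,"y": 0,"z": -30,"turn": 0,"fingers": 45},
    {"x": 0,"y": 0,"z": -30,"turn": 0,"fingers": 45},
    {"x": 0,"y": 0,"z": -20,"turn": 0,"fingers": 45},
    {"x": 0,"y": 0,"z": 0,"turn": 0,"fingers": 45},
    {"x": 0,"y": 0,"z": 0,"turn": 0,"fingers": 45},
    {"x": 0,"y": 0,"z": 0,"turn": 0,"fingers": 45},
    {"x": 0,"y": 0,"z": 0,"turn": 0,"fingers": 45},
  ],
)

```text
time_s: 20.03
tool_pos: [0.5553, -0.0731, 0.1495]
ee_rot: [-0.001, 0.057, 0.998, -0.0]
force: [-0.0, -0.3, -0.6]
opening: 0.0449
gripper_force: 0.0
```

```bash
cat >> h.py <<'E'
G={50:(.552,.178),100:(.650,.178),200:(.632,.301),500:(.560,.299)}
def weights(ws=(50,100,200,500),n=2,near=None):
    acc={w:{'top':[], 'side':[]} for w in ws}
    for i in range(n):
        for c in ('top','side'):
            vision.get_image(c)
            for w in ws:
                for r in vision.tip_of(c,f'weight_{w}_center')[:5]:
                    if np.hypot(*(np.array(r['at'][:2])-(near or G[w])))<0.045: acc[w][c].append(r['at']); break
    for w in ws: print(w,{c:(len(v),np.round(np.mean(v,0),4) if v else None) for c,v in acc[w].items()})
def blob(near,z,cam='top'):
    pass
E
python3 - <<'E'
from h import *
st(); weights(); plan([.552,.178,0.15],83.5)
E
```

```text
20.0 [ 0.5553 -0.0731  0.1495] F [-0.  -0.3 -0.6] open 0.0449 g 0.0
50 {'top': (2, array([0.55  , 0.1798, 0.015 ])), 'side': (2, array([0.5516, 0.1797, 0.0126]))}
100 {'top': (2, array([0.6507, 0.18  , 0.0181])), 'side': (0, None)}
200 {'top': (2, array([0.6318, 0.2994, 0.018 ])), 'side': (2, array([0.627 , 0.2979, 0.021 ]))}
500 {'top': (2, array([0.5609, 0.3008, 0.026 ])), 'side': (2, array([0.5546, 0.2986, 0.0272]))}
turn -0.1 then shift [ 32.9 249.2   0.8] | cur [ 0.5565 -0.0733  0.1508] phi 83.4
```

>>> play_rows(
  deltas=[
    {"x": 4,"y": 28,"z": 0,"turn": 0,"fingers": 45},
    {"x": 4,"y": 28,"z": 0,"turn": 0,"fingers": 45},
    {"x": 4,"y": 28,"z": 0,"turn": 0,"fingers": 45},
    {"x": 4,"y": 28,"z": 0,"turn": 0,"fingers": 45},
    {"x": 4,"y": 28,"z": 0,"turn": 0,"fingers": 45},
    {"x": 4,"y": 28,"z": 0,"turn": 0,"fingers": 45},
    {"x": 4,"y": 28,"z": 0,"turn": 0,"fingers": 45},
    {"x": 4,"y": 28,"z": 0,"turn": 0,"fingers": 45},
    {"x": 2,"y": 26,"z": 0,"turn": 0,"fingers": 45},
    {"x": 0,"y": 0,"z": 30,"turn": 0,"fingers": 45},
    {"x": 0,"y": 0,"z": 35,"turn": 0,"fingers": 45},
    {"x": 0,"y": 0,"z": 35,"turn": 0,"fingers": 45},
    {"x": 0,"y": 0,"z": 0,"turn": 0,"fingers": 45},
    {"x": 0,"y": 0,"z": 0,"turn": 0,"fingers": 45},
    {"x": 0,"y": 0,"z": 0,"turn": 0,"fingers": 45},
    {"x": 0,"y": 0,"z": 0,"turn": 0,"fingers": 45},
  ],
)

```text
time_s: 22.37
tool_pos: [0.553, 0.1793, 0.0532]
ee_rot: [0.002, 0.057, 0.998, 0.001]
force: [0.2, -0.5, 0.2]
opening: 0.0452
gripper_force: 0.0
```

Run:
```python
from h import *
st(); weights((50,)); plan([.551,.1795,0.003],83.5)
```

```text
22.4 [0.553  0.1793 0.0532] F [ 0.2 -0.5  0.2] open 0.0452 g 0.0
50 {'top': (0, None), 'side': (2, array([0.5534, 0.1771, 0.013 ]))}
turn -0.1 then shift [ 0.4  0.4 48.2] | cur [0.5514 0.179  0.0512] phi 83.4
```

>>> play_rows(
  deltas=[
    {"x": 0,"y": 0,"z": 20,"turn": 0,"fingers": 45},
    {"x": 0,"y": 0,"z": 20,"turn": 0,"fingers": 45},
    {"x": 0,"y": 0,"z": 8,"turn": 0,"fingers": 45},
    {"x": 0,"y": 0,"z": 0,"turn": 0,"fingers": 45},
    {"x": 0,"y": 0,"z": 0,"turn": 0,"fingers": 45},
    {"x": 0,"y": 0,"z": 0,"turn": 0,"fingers": 10},
    {"x": 0,"y": 0,"z": 0,"turn": 0,"fingers": 10},
    {"x": 0,"y": 0,"z": 0,"turn": 0,"fingers": 10},
    {"x": 0,"y": 0,"z": 0,"turn": 0,"fingers": 10},
    {"x": 0,"y": 0,"z": 0,"turn": 0,"fingers": 10},
    {"x": 0,"y": 0,"z": 0,"turn": 0,"fingers": 10},
  ],
  newtons=30,
)

```text
time_s: 23.68
tool_pos: [0.552, 0.1792, 0.0039]
ee_rot: [0.001, 0.057, 0.998, 0.0]
force: [-0.1, -0.4, 7.2]
opening: 0.0205
gripper_force: 29.4
```

>>> play_rows(
  deltas=[
    {"x": 0,"y": 0,"z": -10,"turn": 0,"fingers": 10},
    {"x": 0,"y": 0,"z": -30,"turn": 0,"fingers": 10},
    {"x": 0,"y": 0,"z": -30,"turn": 0,"fingers": 10},
    {"x": 0,"y": 0,"z": -30,"turn": 0,"fingers": 10},
    {"x": 0,"y": 0,"z": -30,"turn": 0,"fingers": 10},
    {"x": 0,"y": 0,"z": 0,"turn": 0,"fingers": 10},
    {"x": 0,"y": 0,"z": 0,"turn": 0,"fingers": 10},
    {"x": 0,"y": 0,"z": 0,"turn": 0,"fingers": 10},
    {"x": 0,"y": 0,"z": 0,"turn": 0,"fingers": 10},
  ],
)

```text
time_s: 24.43
tool_pos: [0.5502, 0.1786, 0.1317]
ee_rot: [-0.001, 0.057, 0.998, -0.0]
force: [-0.7, -0.2, -0.0]
opening: 0.0198
gripper_force: 29.4
```

Run:
```python
from h import *
st(); weights((50,)); plan([.658,-.0248,0.135],83.5)
```

```text
24.4 [0.5502 0.1786 0.1317] F [-0.7 -0.2 -0. ] open 0.0198 g 29.4
50 {'top': (0, None), 'side': (0, None)}
turn -0.1 then shift [-129.3 -190.2   -2.6] | cur [0.5511 0.1788 0.1324] phi 83.4
```

>>> play_rows(
  deltas=[
    {"x": -18,"y": -27,"z": 0,"turn": 0,"fingers": 10},
    {"x": -18,"y": -27,"z": 0,"turn": 0,"fingers": 10},
    {"x": -18,"y": -27,"z": 0,"turn": 0,"fingers": 10},
    {"x": -18,"y": -27,"z": 0,"turn": 0,"fingers": 10},
    {"x": -19,"y": -27,"z": 0,"turn": 0,"fingers": 10},
    {"x": -19,"y": -27,"z": 0,"turn": 0,"fingers": 10},
    {"x": -19,"y": -28,"z": 0,"turn": 0,"fingers": 10},
    {"x": 0,"y": 0,"z": 15,"turn": 0,"fingers": 10},
    {"x": 0,"y": 0,"z": 20,"turn": 0,"fingers": 10},
    {"x": 0,"y": 0,"z": 8,"turn": 0,"fingers": 10},
    {"x": 0,"y": 0,"z": 0,"turn": 0,"fingers": 10},
    {"x": 0,"y": 0,"z": 0,"turn": 0,"fingers": 10},
    {"x": 0,"y": 0,"z": 0,"turn": 0,"fingers": 10},
    {"x": 0,"y": 0,"z": 0,"turn": 0,"fingers": 10},
  ],
)

```text
time_s: 26.0
tool_pos: [0.6585, -0.0241, 0.091]
ee_rot: [0.001, 0.057, 0.998, 0.0]
force: [0.3, -0.0, 0.0]
opening: 0.0202
gripper_force: 29.5
```

Run:
```python
from h import *
st(); 
for i in range(3):
  for c in('top','side'):
    vision.get_image(c); print(c,[np.round(r['at'],4) for r in vision.tip_of(c,'pan_center')[:1]],[np.round(r['at'],4) for r in vision.tip_of(c,'weight_50_center')[:2]])
plan([.658,-.0248,0.079],83.5)
im=vision.get_image('side'); cv2.imwrite('pics/p1.png',cv2.resize(im[150:230,300:400],(600,480),interpolation=cv2.INTER_CUBIC)[:,:,::-1])
```

```text
26.0 [ 0.6585 -0.0241  0.091 ] F [ 0.3 -0.   0. ] open 0.0202 g 29.5
top [] [array([0.8001, 0.0179, 0.0037])]
side [array([ 0.6568, -0.0236,  0.0713])] [array([ 0.655 , -0.023 ,  0.0709]), array([ 0.6576, -0.0247,  0.1002])]
top [] [array([ 0.5992, -0.1637,  0.0335]), array([0.6329, 0.3018, 0.0182])]
side [array([ 0.6553, -0.0263,  0.0737])] [array([ 0.6575, -0.0267,  0.0981])]
top [] [array([ 0.6052, -0.1688,  0.0265])]
side [array([ 0.6603, -0.0247,  0.0739])] [array([0.6305, 0.2981, 0.0199]), array([ 0.6548, -0.0248,  0.0975])]
turn -0.1 then shift [-0.4 -0.2 10.8] | cur [ 0.6577 -0.0246  0.0898] phi 83.4
```

View pics/p1.png

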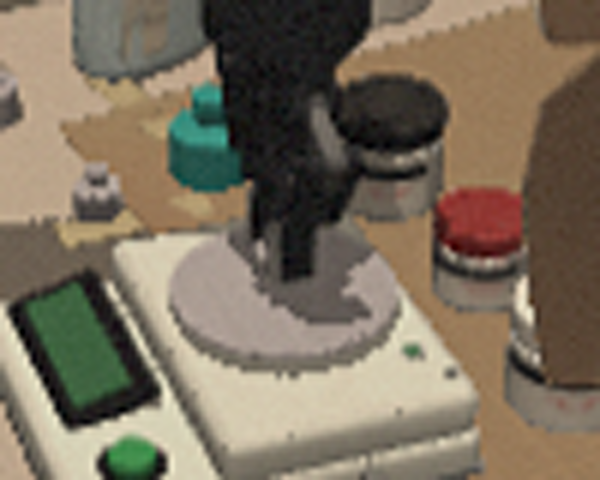

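The picture shows the 50 g weight held over the middle of the pan, with the jars well clear. I'll lower it.

>>> play_rows(
  deltas=[
    {"x": 0,"y": 0,"z": 5,"turn": 0,"fingers": 10},
    {"x": 0,"y": 0,"z": 4,"turn": 0,"fingers": 10},
    {"x": 0,"y": 0,"z": 0,"turn": 0,"fingers": 10},
    {"x": 0,"y": 0,"z": 0,"turn": 0,"fingers": 10},
    {"x": 0,"y": 0,"z": 0,"turn": 0,"fingers": 10},
  ],
)

```text
time_s: 27.37
tool_pos: [0.6576, -0.0246, 0.0806]
ee_rot: [-0.0, 0.057, 0.998, -0.0]
force: [-0.2, -0.2, -0.5]
opening: 0.0203
gripper_force: 29.5
```

>>> play_rows(
  deltas=[
    {"x": 0,"y": 0,"z": 2,"turn": 0,"fingers": 10},
    {"x": 0,"y": 0,"z": 0,"turn": 0,"fingers": 10},
    {"x": 0,"y": 0,"z": 0,"turn": 0,"fingers": 10},
  ],
)

```text
time_s: 27.62
tool_pos: [0.6578, -0.0246, 0.0788]
ee_rot: [0.0, 0.057, 0.998, 0.0]
force: [-0.3, 0.3, -0.2]
opening: 0.0201
gripper_force: 29.5
```

>>> play_rows(
  deltas=[
    {"x": 0,"y": 0,"z": 1.5,"turn": 0,"fingers": 10},
    {"x": 0,"y": 0,"z": 0,"turn": 0,"fingers": 10},
    {"x": 0,"y": 0,"z": 0,"turn": 0,"fingers": 10},
  ],
)

```text
time_s: 27.87
tool_pos: [0.6579, -0.0246, 0.0774]
ee_rot: [0.0, 0.057, 0.998, 0.0]
force: [-0.2, -0.7, 1.7]
opening: 0.0205
gripper_force: 29.6
```

>>> play_rows(
  deltas=[
    {"x": 0,"y": 0,"z": 1,"turn": 0,"fingers": 10},
    {"x": 0,"y": 0,"z": 0,"turn": 0,"fingers": 10},
    {"x": 0,"y": 0,"z": 0,"turn": 0,"fingers": 10},
  ],
)

```text
time_s: 28.12
tool_pos: [0.6578, -0.0246, 0.0765]
ee_rot: [0.0, 0.057, 0.998, 0.0]
force: [-0.4, -0.4, 1.8]
opening: 0.0203
gripper_force: 29.6
```

>>> play_rows(
  deltas=[
    {"x": 0,"y": 0,"z": -1,"turn": 0,"fingers": 10},
    {"x": 0,"y": 0,"z": 0,"turn": 0,"fingers": 45},
    {"x": 0,"y": 0,"z": 0,"turn": 0,"fingers": 45},
    {"x": 0,"y": 0,"z": 0,"turn": 0,"fingers": 45},
    {"x": 0,"y": 0,"z": 0,"turn": 0,"fingers": 45},
    {"x": 0,"y": 0,"z": -20,"turn": 0,"fingers": 45},
    {"x": 0,"y": 0,"z": -30,"turn": 0,"fingers": 45},
    {"x": 0,"y": 0,"z": 0,"turn": 0,"fingers": 45},
    {"x": 0,"y": 0,"z": 0,"turn": 0,"fingers": 45},
    {"x": 0,"y": 0,"z": 0,"turn": 0,"fingers": 45},
    {"x": 0,"y": 0,"z": 0,"turn": 0,"fingers": 45},
  ],
)

```text
time_s: 29.03
tool_pos: [0.6569, -0.0244, 0.1262]
ee_rot: [-0.001, 0.057, 0.998, -0.0]
force: [-0.1, -0.4, -0.4]
opening: 0.0453
gripper_force: 0.0
```

Run:
```python
from h import *
st(); weights((50,),2,(.658,-.0248))
im=vision.get_image('side'); cv2.imwrite('pics/p2.png',cv2.resize(im[150:230,300:400],(600,480),interpolation=cv2.INTER_CUBIC)[:,:,::-1])
```

```text
29.0 [ 0.6569 -0.0244  0.1262] F [-0.1 -0.4 -0.4] open 0.0453 g 0.0
50 {'top': (0, None), 'side': (2, array([ 0.6591, -0.025 ,  0.0869]))}
```

View pics/p2.png

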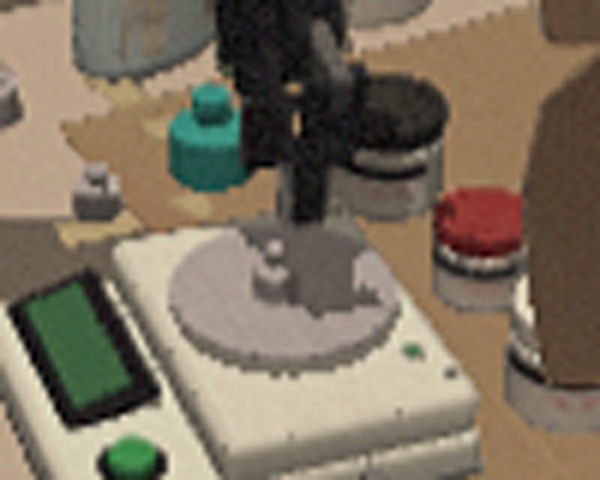

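>>> play_rows(
  deltas=[
    {"x": 0,"y": 0,"z": 0,"turn": 0,"fingers": 45},
    {"x": 0,"y": 0,"z": 0,"turn": 0,"fingers": 45},
    {"x": 0,"y": 0,"z": 0,"turn": 0,"fingers": 45},
    {"x": 0,"y": 0,"z": 0,"turn": 0,"fingers": 45},
    {"x": 0,"y": 0,"z": 0,"turn": 0,"fingers": 45},
    {"x": 0,"y": 0,"z": 0,"turn": 0,"fingers": 45},
    {"x": 0,"y": 0,"z": 0,"turn": 0,"fingers": 45},
    {"x": 0,"y": 0,"z": 0,"turn": 0,"fingers": 45},
    {"x": 0,"y": 0,"z": 0,"turn": 0,"fingers": 45},
    {"x": 0,"y": 0,"z": 0,"turn": 0,"fingers": 45},
    {"x": 0,"y": 0,"z": 0,"turn": 0,"fingers": 45},
    {"x": 0,"y": 0,"z": 0,"turn": 0,"fingers": 45},
    {"x": 0,"y": 0,"z": 0,"turn": 0,"fingers": 45},
    {"x": 0,"y": 0,"z": 0,"turn": 0,"fingers": 45},
    {"x": 0,"y": 0,"z": 0,"turn": 0,"fingers": 45},
    {"x": 0,"y": 0,"z": 0,"turn": 0,"fingers": 45},
    {"x": 0,"y": 0,"z": 0,"turn": 0,"fingers": 45},
    {"x": 0,"y": 0,"z": 0,"turn": 0,"fingers": 45},
    {"x": 0,"y": 0,"z": 0,"turn": 0,"fingers": 45},
    {"x": 0,"y": 0,"z": 0,"turn": 0,"fingers": 45},
  ],
)

```text
time_s: 31.15
tool_pos: [0.6577, -0.0245, 0.1273]
ee_rot: [-0.0, 0.057, 0.998, 0.0]
force: [0.7, -0.2, 0.5]
opening: 0.0451
gripper_force: 0.0
```

The 50 g weight stands upright at the pan's centre (about (270,275) in the crop), and the robot has been off it for over 2 s. I'll pick it up again.

>>> play_rows(
  deltas=[
    {"x": 0,"y": 0,"z": 0,"turn": 0,"fingers": 45},
    {"x": 0,"y": 0,"z": 0,"turn": 0,"fingers": 45},
    {"x": 0,"y": 0,"z": 20,"turn": 0,"fingers": 45},
    {"x": 0,"y": 0,"z": 20,"turn": 0,"fingers": 45},
    {"x": 0,"y": 0,"z": 7,"turn": 0,"fingers": 45},
    {"x": 0,"y": 0,"z": 0,"turn": 0,"fingers": 45},
    {"x": 0,"y": 0,"z": 0,"turn": 0,"fingers": 45},
    {"x": 0,"y": 0,"z": 0,"turn": 0,"fingers": 10},
    {"x": 0,"y": 0,"z": 0,"turn": 0,"fingers": 10},
    {"x": 0,"y": 0,"z": 0,"turn": 0,"fingers": 10},
    {"x": 0,"y": 0,"z": 0,"turn": 0,"fingers": 10},
    {"x": 0,"y": 0,"z": 0,"turn": 0,"fingers": 10},
  ],
)

```text
time_s: 32.15
tool_pos: [0.6583, -0.0245, 0.081]
ee_rot: [0.001, 0.057, 0.998, 0.0]
force: [-0.3, -0.8, 0.2]
opening: 0.0197
gripper_force: 29.3
```

>>> play_rows(
  deltas=[
    {"x": 0,"y": 0,"z": -10,"turn": 0,"fingers": 10},
    {"x": 0,"y": 0,"z": -20,"turn": 0,"fingers": 10},
    {"x": 0,"y": 0,"z": -25,"turn": 0,"fingers": 10},
    {"x": 0,"y": 0,"z": 0,"turn": 0,"fingers": 10},
    {"x": 0,"y": 0,"z": 0,"turn": 0,"fingers": 10},
    {"x": 0,"y": 0,"z": 0,"turn": 0,"fingers": 10},
  ],
)

```text
time_s: 32.65
tool_pos: [0.6573, -0.0244, 0.1353]
ee_rot: [-0.0, 0.057, 0.998, 0.0]
force: [0.6, -0.3, -0.8]
opening: 0.0198
gripper_force: 29.4
```

Run:
```python
from h import *
st(); plan([.493,-.3135,.02],83.5)
```

```text
32.6 [ 0.6573 -0.0244  0.1353] F [ 0.6 -0.3 -0.8] open 0.0198 g 29.4
turn -0.0 then shift [ 130.5 -305.8  115.3] | cur [ 0.6573 -0.0244  0.1353] phi 83.5
```

>>> play_rows(
  deltas=[
    {"x": 12,"y": -28,"z": 0,"turn": 0,"fingers": 10},
    {"x": 12,"y": -28,"z": 0,"turn": 0,"fingers": 10},
    {"x": 12,"y": -28,"z": 0,"turn": 0,"fingers": 10},
    {"x": 12,"y": -28,"z": 0,"turn": 0,"fingers": 10},
    {"x": 12,"y": -28,"z": 0,"turn": 0,"fingers": 10},
    {"x": 12,"y": -28,"z": 0,"turn": 0,"fingers": 10},
    {"x": 12,"y": -28,"z": 0,"turn": 0,"fingers": 10},
    {"x": 12,"y": -28,"z": 0,"turn": 0,"fingers": 10},
    {"x": 12,"y": -28,"z": 0,"turn": 0,"fingers": 10},
    {"x": 11,"y": -27,"z": 0,"turn": 0,"fingers": 10},
    {"x": 11,"y": -27,"z": 0,"turn": 0,"fingers": 10},
    {"x": 0,"y": 0,"z": 30,"turn": 0,"fingers": 10},
    {"x": 0,"y": 0,"z": 35,"turn": 0,"fingers": 10},
    {"x": 0,"y": 0,"z": 35,"turn": 0,"fingers": 10},
    {"x": 0,"y": 0,"z": 10,"turn": 0,"fingers": 10},
    {"x": 0,"y": 0,"z": 10,"turn": 0,"fingers": 10},
    {"x": 0,"y": 0,"z": 0,"turn": 0,"fingers": 10},
    {"x": 0,"y": 0,"z": 0,"turn": 0,"fingers": 10},
    {"x": 0,"y": 0,"z": 0,"turn": 0,"fingers": 10},
    {"x": 0,"y": 0,"z": 0,"turn": 0,"fingers": 10},
  ],
)

```text
time_s: 34.32
tool_pos: [0.4948, -0.3143, 0.017]
ee_rot: [0.001, 0.057, 0.998, -0.001]
force: [-0.3, 0.9, -0.5]
opening: 0.0193
gripper_force: 29.5
```

>>> play_rows(
  deltas=[
    {"x": 0,"y": 0,"z": 3,"turn": 0,"fingers": 10},
    {"x": 0,"y": 0,"z": 0,"turn": 0,"fingers": 10},
    {"x": 0,"y": 0,"z": 0,"turn": 0,"fingers": 10},
  ],
)

```text
time_s: 34.57
tool_pos: [0.4938, -0.3137, 0.0126]
ee_rot: [0.0, 0.057, 0.998, -0.0]
force: [-0.4, 0.4, -0.5]
opening: 0.0202
gripper_force: 29.5
```

>>> play_rows(
  deltas=[
    {"x": 0,"y": 0,"z": 2,"turn": 0,"fingers": 10},
    {"x": 0,"y": 0,"z": 0,"turn": 0,"fingers": 10},
    {"x": 0,"y": 0,"z": 0,"turn": 0,"fingers": 10},
  ],
)

```text
time_s: 34.82
tool_pos: [0.4935, -0.3137, 0.0102]
ee_rot: [-0.0, 0.057, 0.998, 0.0]
force: [0.9, 0.5, -0.6]
opening: 0.02
gripper_force: 29.5
```

>>> play_rows(
  deltas=[
    {"x": 0,"y": 0,"z": 1,"turn": 0,"fingers": 10},
    {"x": 0,"y": 0,"z": 0,"turn": 0,"fingers": 10},
    {"x": 0,"y": 0,"z": 0,"turn": 0,"fingers": 10},
  ],
)

```text
time_s: 35.07
tool_pos: [0.4936, -0.3137, 0.01]
ee_rot: [0.0, 0.057, 0.998, 0.0]
force: [-2.9, 1.5, 8.4]
opening: 0.0202
gripper_force: 30.3
```

>>> play_rows(
  deltas=[
    {"x": 0,"y": 0,"z": 0,"turn": 0,"fingers": 45},
    {"x": 0,"y": 0,"z": 0,"turn": 0,"fingers": 45},
    {"x": 0,"y": 0,"z": 0,"turn": 0,"fingers": 45},
    {"x": 0,"y": 0,"z": 0,"turn": 0,"fingers": 45},
    {"x": 0,"y": 0,"z": -20,"turn": 0,"fingers": 45},
    {"x": 0,"y": 0,"z": -40,"turn": 0,"fingers": 45},
    {"x": 0,"y": 0,"z": -40,"turn": 0,"fingers": 45},
    {"x": 0,"y": 0,"z": -30,"turn": 0,"fingers": 45},
    {"x": 0,"y": 0,"z": 0,"turn": 0,"fingers": 50},
    {"x": 0,"y": 0,"z": 0,"turn": 0,"fingers": 50},
    {"x": 0,"y": 0,"z": 0,"turn": 0,"fingers": 50},
  ],
)

```text
time_s: 35.98
tool_pos: [0.4932, -0.3132, 0.1386]
ee_rot: [-0.0, 0.057, 0.998, 0.0]
force: [0.5, -0.2, -0.3]
opening: 0.0498
gripper_force: 0.0
```

Run:
```python
from h import *
st(); weights((50,),2,(.4935,-.3137)); weights((100,200,500)); plan([.650,.179,.14],83.5)
for c in ('side',):
    print([np.round(r['at'],3) for r in vision.tip_of(c,'weight_100_center')])
```

```text
36.0 [ 0.4932 -0.3132  0.1386] F [ 0.5 -0.2 -0.3] open 0.0498 g 0.0
50 {'top': (0, None), 'side': (2, array([ 0.4913, -0.3134,  0.016 ]))}
100 {'top': (2, array([0.648 , 0.1786, 0.0182])), 'side': (2, array([0.6499, 0.1756, 0.016 ]))}
200 {'top': (2, array([0.6315, 0.2994, 0.0186])), 'side': (2, array([0.628 , 0.2996, 0.0226]))}
500 {'top': (2, array([0.5634, 0.3004, 0.0253])), 'side': (2, array([0.5558, 0.3002, 0.0282]))}
turn -0.1 then shift [-99.6 507.2  -0.7] | cur [ 0.4936 -0.3137  0.1393] phi 83.4
[array([0.65 , 0.176, 0.015]), array([0.799, 0.023, 0.003])]
```

>>> play_rows(
  deltas=[
    {"x": -5,"y": 25,"z": 0,"turn": 0,"fingers": 50},
    {"x": -8,"y": 40,"z": 0,"turn": 0,"fingers": 50},
    {"x": -8,"y": 40,"z": 0,"turn": 0,"fingers": 50},
    {"x": -8,"y": 40,"z": 0,"turn": 0,"fingers": 50},
    {"x": -8,"y": 40,"z": 0,"turn": 0,"fingers": 50},
    {"x": -8,"y": 40,"z": 0,"turn": 0,"fingers": 50},
    {"x": -8,"y": 40,"z": 0,"turn": 0,"fingers": 50},
    {"x": -8,"y": 40,"z": 0,"turn": 0,"fingers": 50},
    {"x": -8,"y": 40,"z": 0,"turn": 0,"fingers": 50},
    {"x": -8,"y": 40,"z": 0,"turn": 0,"fingers": 50},
    {"x": -8,"y": 40,"z": 0,"turn": 0,"fingers": 50},
    {"x": -8,"y": 40,"z": 0,"turn": 0,"fingers": 50},
    {"x": -6,"y": 41,"z": 0,"turn": 0,"fingers": 50},
    {"x": 0,"y": 0,"z": 25,"turn": 0,"fingers": 50},
    {"x": 0,"y": 0,"z": 35,"turn": 0,"fingers": 50},
    {"x": 0,"y": 0,"z": 20,"turn": 0,"fingers": 50},
    {"x": 0,"y": 0,"z": 0,"turn": 0,"fingers": 50},
    {"x": 0,"y": 0,"z": 0,"turn": 0,"fingers": 50},
    {"x": 0,"y": 0,"z": 0,"turn": 0,"fingers": 50},
    {"x": 0,"y": 0,"z": 0,"turn": 0,"fingers": 50},
  ],
)

```text
time_s: 38.9
tool_pos: [0.6513, 0.1778, 0.0614]
ee_rot: [0.002, 0.057, 0.998, 0.001]
force: [-0.1, -0.5, 0.4]
opening: 0.0501
gripper_force: 0.0
```

Run:
```python
from h import *
st(); weights((100,)); plan([.649,.1775,.006],83.5)
```

```text
38.9 [0.6513 0.1778 0.0614] F [-0.1 -0.5  0.4] open 0.0501 g 0.0
100 {'top': (2, array([0.648 , 0.1774, 0.018 ])), 'side': (1, array([0.6496, 0.1771, 0.0138]))}
turn -0.1 then shift [ 0.8 -0.3 53.6] | cur [0.6498 0.1777 0.0596] phi 83.4
```

>>> play_rows(
  deltas=[
    {"x": 1,"y": 0,"z": 20,"turn": 0,"fingers": 50},
    {"x": 0,"y": 0,"z": 22,"turn": 0,"fingers": 50},
    {"x": 0,"y": 0,"z": 11,"turn": 0,"fingers": 50},
    {"x": 0,"y": 0,"z": 0,"turn": 0,"fingers": 50},
    {"x": 0,"y": 0,"z": 0,"turn": 0,"fingers": 50},
    {"x": 0,"y": 0,"z": 0,"turn": 0,"fingers": 15},
    {"x": 0,"y": 0,"z": 0,"turn": 0,"fingers": 15},
    {"x": 0,"y": 0,"z": 0,"turn": 0,"fingers": 15},
    {"x": 0,"y": 0,"z": 0,"turn": 0,"fingers": 15},
    {"x": 0,"y": 0,"z": 0,"turn": 0,"fingers": 15},
    {"x": 0,"y": 0,"z": 0,"turn": 0,"fingers": 15},
  ],
  newtons=35,
)

```text
time_s: 40.22
tool_pos: [0.6499, 0.178, 0.0078]
ee_rot: [0.001, 0.057, 0.998, 0.0]
force: [-0.2, 0.2, 6.5]
opening: 0.0264
gripper_force: 34.7
```

>>> play_rows(
  deltas=[
    {"x": 0,"y": 0,"z": -10,"turn": 0,"fingers": 15},
    {"x": 0,"y": 0,"z": -30,"turn": 0,"fingers": 15},
    {"x": 0,"y": 0,"z": -30,"turn": 0,"fingers": 15},
    {"x": 0,"y": 0,"z": -30,"turn": 0,"fingers": 15},
    {"x": 0,"y": 0,"z": -25,"turn": 0,"fingers": 15},
    {"x": 0,"y": 0,"z": 0,"turn": 0,"fingers": 15},
    {"x": 0,"y": 0,"z": 0,"turn": 0,"fingers": 15},
    {"x": 0,"y": 0,"z": 0,"turn": 0,"fingers": 15},
  ],
)

```text
time_s: 40.88
tool_pos: [0.6479, 0.1778, 0.1308]
ee_rot: [-0.001, 0.057, 0.998, -0.0]
force: [-0.7, 0.1, -2.1]
opening: 0.0261
gripper_force: 34.6
```

Run:
```python
from h import *
st(); plan([.658,-.0248,.09],83.5)
```

```text
40.9 [0.6479 0.1778 0.1308] F [-0.7  0.1 -2.1] open 0.0261 g 34.6
turn -0.0 then shift [ -33.  -200.1   40.9] | cur [0.6479 0.1778 0.1308] phi 83.5
```

>>> play_rows(
  deltas=[
    {"x": -4,"y": -25,"z": 0,"turn": 0,"fingers": 15},
    {"x": -4,"y": -25,"z": 0,"turn": 0,"fingers": 15},
    {"x": -4,"y": -25,"z": 0,"turn": 0,"fingers": 15},
    {"x": -4,"y": -25,"z": 0,"turn": 0,"fingers": 15},
    {"x": -4,"y": -25,"z": 0,"turn": 0,"fingers": 15},
    {"x": -4,"y": -25,"z": 0,"turn": 0,"fingers": 15},
    {"x": -4,"y": -25,"z": 0,"turn": 0,"fingers": 15},
    {"x": -4,"y": -25,"z": 0,"turn": 0,"fingers": 15},
    {"x": 0,"y": 0,"z": 15,"turn": 0,"fingers": 15},
    {"x": 0,"y": 0,"z": 17,"turn": 0,"fingers": 15},
    {"x": 0,"y": 0,"z": 10,"turn": 0,"fingers": 15},
    {"x": 0,"y": 0,"z": 0,"turn": 0,"fingers": 15},
    {"x": 0,"y": 0,"z": 0,"turn": 0,"fingers": 15},
    {"x": 0,"y": 0,"z": 0,"turn": 0,"fingers": 15},
    {"x": 0,"y": 0,"z": 0,"turn": 0,"fingers": 15},
  ],
)

```text
time_s: 42.13
tool_pos: [0.6583, -0.0242, 0.09]
ee_rot: [0.001, 0.057, 0.998, 0.0]
force: [0.9, -0.1, -0.9]
opening: 0.0263
gripper_force: 34.7
```

>>> play_rows(
  deltas=[
    {"x": 0,"y": 0,"z": 4,"turn": 0,"fingers": 15},
    {"x": 0,"y": 0,"z": 2,"turn": 0,"fingers": 15},
    {"x": 0,"y": 0,"z": 0,"turn": 0,"fingers": 15},
    {"x": 0,"y": 0,"z": 0,"turn": 0,"fingers": 15},
    {"x": 0,"y": 0,"z": 0,"turn": 0,"fingers": 15},
  ],
)

```text
time_s: 42.55
tool_pos: [0.6577, -0.0246, 0.0834]
ee_rot: [0.0, 0.057, 0.998, 0.0]
force: [-1.2, -0.1, -1.8]
opening: 0.026
gripper_force: 34.7
```

>>> play_rows(
  deltas=[
    {"x": 0,"y": 0,"z": 2,"turn": 0,"fingers": 15},
    {"x": 0,"y": 0,"z": 0,"turn": 0,"fingers": 15},
    {"x": 0,"y": 0,"z": 0,"turn": 0,"fingers": 15},
  ],
)

```text
time_s: 42.8
tool_pos: [0.6579, -0.0246, 0.0814]
ee_rot: [0.0, 0.057, 0.998, 0.0]
force: [-0.3, 0.3, 1.1]
opening: 0.0261
gripper_force: 34.7
```

>>> play_rows(
  deltas=[
    {"x": 0,"y": 0,"z": 0,"turn": 0,"fingers": 50},
    {"x": 0,"y": 0,"z": 0,"turn": 0,"fingers": 50},
    {"x": 0,"y": 0,"z": 0,"turn": 0,"fingers": 50},
    {"x": 0,"y": 0,"z": 0,"turn": 0,"fingers": 50},
    {"x": 0,"y": 0,"z": -20,"turn": 0,"fingers": 50},
    {"x": 0,"y": 0,"z": -30,"turn": 0,"fingers": 50},
    {"x": 0,"y": 0,"z": 0,"turn": 0,"fingers": 50},
    {"x": 0,"y": 0,"z": 0,"turn": 0,"fingers": 50},
    {"x": 0,"y": 0,"z": 0,"turn": 0,"fingers": 50},
    {"x": 0,"y": 0,"z": 0,"turn": 0,"fingers": 50},
    {"x": 0,"y": 0,"z": 0,"turn": 0,"fingers": 50},
    {"x": 0,"y": 0,"z": 0,"turn": 0,"fingers": 50},
    {"x": 0,"y": 0,"z": 0,"turn": 0,"fingers": 50},
    {"x": 0,"y": 0,"z": 0,"turn": 0,"fingers": 50},
  ],
)

```text
time_s: 43.97
tool_pos: [0.6575, -0.0246, 0.1309]
ee_rot: [-0.0, 0.057, 0.998, -0.0]
force: [-1.0, 0.1, 0.5]
opening: 0.05
gripper_force: 0.0
```

Run:
```python
from h import *
st(); weights((100,),2,(.658,-.0248));
```

```text
44.0 [ 0.6575 -0.0246  0.1309] F [-1.   0.1  0.5] open 0.05 g 0.0
100 {'top': (0, None), 'side': (2, array([ 0.6582, -0.0238,  0.0879]))}
```

>>> play_rows(
  deltas=[
    {"x": 0,"y": 0,"z": 0,"turn": 0,"fingers": 50},
    {"x": 0,"y": 0,"z": 0,"turn": 0,"fingers": 50},
    {"x": 0,"y": 0,"z": 0,"turn": 0,"fingers": 50},
    {"x": 0,"y": 0,"z": 0,"turn": 0,"fingers": 50},
    {"x": 0,"y": 0,"z": 0,"turn": 0,"fingers": 50},
    {"x": 0,"y": 0,"z": 0,"turn": 0,"fingers": 50},
    {"x": 0,"y": 0,"z": 0,"turn": 0,"fingers": 50},
    {"x": 0,"y": 0,"z": 0,"turn": 0,"fingers": 50},
    {"x": 0,"y": 0,"z": 0,"turn": 0,"fingers": 50},
    {"x": 0,"y": 0,"z": 0,"turn": 0,"fingers": 50},
    {"x": 0,"y": 0,"z": 0,"turn": 0,"fingers": 50},
    {"x": 0,"y": 0,"z": 0,"turn": 0,"fingers": 50},
    {"x": 0,"y": 0,"z": 0,"turn": 0,"fingers": 50},
    {"x": 0,"y": 0,"z": 0,"turn": 0,"fingers": 50},
    {"x": 0,"y": 0,"z": 0,"turn": 0,"fingers": 50},
    {"x": 0,"y": 0,"z": 0,"turn": 0,"fingers": 50},
    {"x": 0,"y": 0,"z": 0,"turn": 0,"fingers": 50},
    {"x": 0,"y": 0,"z": 0,"turn": 0,"fingers": 50},
    {"x": 0,"y": 0,"z": 0,"turn": 0,"fingers": 50},
    {"x": 0,"y": 0,"z": 0,"turn": 0,"fingers": 50},
  ],
)

```text
time_s: 46.03
tool_pos: [0.6577, -0.0245, 0.1313]
ee_rot: [-0.0, 0.057, 0.998, 0.0]
force: [-0.1, 0.1, 0.8]
opening: 0.05
gripper_force: 0.0
```

>>> play_rows(
  deltas=[
    {"x": 0,"y": 0,"z": 20,"turn": 0,"fingers": 50},
    {"x": 0,"y": 0,"z": 20,"turn": 0,"fingers": 50},
    {"x": 0,"y": 0,"z": 9,"turn": 0,"fingers": 50},
    {"x": 0,"y": 0,"z": 0,"turn": 0,"fingers": 50},
    {"x": 0,"y": 0,"z": 0,"turn": 0,"fingers": 50},
    {"x": 0,"y": 0,"z": 0,"turn": 0,"fingers": 15},
    {"x": 0,"y": 0,"z": 0,"turn": 0,"fingers": 15},
    {"x": 0,"y": 0,"z": 0,"turn": 0,"fingers": 15},
    {"x": 0,"y": 0,"z": 0,"turn": 0,"fingers": 15},
    {"x": 0,"y": 0,"z": 0,"turn": 0,"fingers": 15},
  ],
)

```text
time_s: 46.87
tool_pos: [0.6583, -0.0246, 0.083]
ee_rot: [0.001, 0.057, 0.998, 0.0]
force: [0.8, -0.0, 1.2]
opening: 0.0261
gripper_force: 34.4
```

>>> play_rows(
  deltas=[
    {"x": 0,"y": 0,"z": -10,"turn": 0,"fingers": 15},
    {"x": 0,"y": 0,"z": -20,"turn": 0,"fingers": 15},
    {"x": 0,"y": 0,"z": -25,"turn": 0,"fingers": 15},
    {"x": 0,"y": 0,"z": 0,"turn": 0,"fingers": 15},
    {"x": 5,"y": -26,"z": 0,"turn": 0,"fingers": 15},
    {"x": 5,"y": -26,"z": 0,"turn": 0,"fingers": 15},
    {"x": 5,"y": -26,"z": 0,"turn": 0,"fingers": 15},
    {"x": 5,"y": -26,"z": 0,"turn": 0,"fingers": 15},
    {"x": 5,"y": -26,"z": 0,"turn": 0,"fingers": 15},
    {"x": 5,"y": -26,"z": 0,"turn": 0,"fingers": 15},
    {"x": 5,"y": -26,"z": 0,"turn": 0,"fingers": 15},
    {"x": 6,"y": -26,"z": 0,"turn": 0,"fingers": 15},
    {"x": 6,"y": -26,"z": 0,"turn": 0,"fingers": 15},
    {"x": 6,"y": -26,"z": 0,"turn": 0,"fingers": 15},
    {"x": 6,"y": -27,"z": 0,"turn": 0,"fingers": 15},
    {"x": 0,"y": 0,"z": 0,"turn": 0,"fingers": 15},
    {"x": 0,"y": 0,"z": 0,"turn": 0,"fingers": 15},
    {"x": 0,"y": 0,"z": 0,"turn": 0,"fingers": 15},
  ],
)

```text
time_s: 48.37
tool_pos: [0.5664, -0.3022, 0.1373]
ee_rot: [-0.0, 0.057, 0.998, 0.0]
force: [0.6, 0.8, -1.4]
opening: 0.0256
gripper_force: 34.6
```

Run:
```python
from h import *
st(); plan([.5665,-.303,.012],83.5); weights((50,),1,(.4935,-.3137))
```

```text
48.4 [ 0.5664 -0.3022  0.1373] F [ 0.6  0.8 -1.4] open 0.0256 g 34.6
turn -0.0 then shift [ -0.2  -0.9 125.3] | cur [ 0.5664 -0.3022  0.1373] phi 83.5
50 {'top': (1, array([ 0.4915, -0.3109,  0.0189])), 'side': (1, array([ 0.4936, -0.3124,  0.0144]))}
```

>>> play_rows(
  deltas=[
    {"x": 0,"y": -1,"z": 30,"turn": 0,"fingers": 15},
    {"x": 0,"y": 0,"z": 40,"turn": 0,"fingers": 15},
    {"x": 0,"y": 0,"z": 30,"turn": 0,"fingers": 15},
    {"x": 0,"y": 0,"z": 15,"turn": 0,"fingers": 15},
    {"x": 0,"y": 0,"z": 5,"turn": 0,"fingers": 15},
    {"x": 0,"y": 0,"z": 0,"turn": 0,"fingers": 15},
    {"x": 0,"y": 0,"z": 0,"turn": 0,"fingers": 15},
    {"x": 0,"y": 0,"z": 0,"turn": 0,"fingers": 15},
  ],
)

```text
time_s: 49.23
tool_pos: [0.5676, -0.3044, 0.019]
ee_rot: [0.001, 0.057, 0.998, -0.001]
force: [0.5, -0.6, -1.2]
opening: 0.0254
gripper_force: 34.6
```

>>> play_rows(
  deltas=[
    {"x": 0,"y": 0,"z": 2,"turn": 0,"fingers": 15},
    {"x": 0,"y": 0,"z": 1,"turn": 0,"fingers": 15},
    {"x": 0,"y": 0,"z": 0,"turn": 0,"fingers": 15},
    {"x": 0,"y": 0,"z": 0,"turn": 0,"fingers": 15},
  ],
)

```text
time_s: 49.57
tool_pos: [0.5664, -0.3039, 0.0146]
ee_rot: [0.0, 0.057, 0.998, -0.0]
force: [1.1, -0.8, -0.5]
opening: 0.026
gripper_force: 34.6
```

>>> play_rows(
  deltas=[
    {"x": 0,"y": 0,"z": 1,"turn": 0,"fingers": 15},
    {"x": 0,"y": 0,"z": 0,"turn": 0,"fingers": 15},
    {"x": 0,"y": 0,"z": 0,"turn": 0,"fingers": 15},
  ],
)

```text
time_s: 49.82
tool_pos: [0.5661, -0.3039, 0.0132]
ee_rot: [-0.0, 0.057, 0.998, 0.0]
force: [0.4, -0.6, -1.5]
opening: 0.0261
gripper_force: 34.6
```

>>> play_rows(
  deltas=[
    {"x": 0,"y": 0,"z": 1,"turn": 0,"fingers": 15},
    {"x": 0,"y": 0,"z": 0,"turn": 0,"fingers": 15},
    {"x": 0,"y": 0,"z": 0,"turn": 0,"fingers": 15},
  ],
)

```text
time_s: 50.07
tool_pos: [0.5663, -0.304, 0.0127]
ee_rot: [0.0, 0.057, 0.998, 0.0]
force: [-2.1, 0.1, 4.7]
opening: 0.0258
gripper_force: 35.1
```

>>> play_rows(
  deltas=[
    {"x": 0,"y": 0,"z": 1,"turn": 0,"fingers": 15},
    {"x": 0,"y": 0,"z": 0,"turn": 0,"fingers": 15},
    {"x": 0,"y": 0,"z": 0,"turn": 0,"fingers": 15},
  ],
)

```text
time_s: 50.32
tool_pos: [0.5663, -0.3041, 0.0126]
ee_rot: [0.0, 0.057, 0.998, 0.0]
force: [-4.7, 2.7, 12.0]
opening: 0.0259
gripper_force: 35.9
```

Standing on the mat. I'll release and go up, then on to the 200 g weight.

>>> play_rows(
  deltas=[
    {"x": 0,"y": 0,"z": -1,"turn": 0,"fingers": 15},
    {"x": 0,"y": 0,"z": 0,"turn": 0,"fingers": 50},
    {"x": 0,"y": 0,"z": 0,"turn": 0,"fingers": 50},
    {"x": 0,"y": 0,"z": 0,"turn": 0,"fingers": 50},
    {"x": 0,"y": 0,"z": 0,"turn": 0,"fingers": 50},
    {"x": 0,"y": 0,"z": -20,"turn": 0,"fingers": 50},
    {"x": 0,"y": 0,"z": -40,"turn": 0,"fingers": 50},
    {"x": 0,"y": 0,"z": -40,"turn": 0,"fingers": 50},
    {"x": 0,"y": 0,"z": -30,"turn": 0,"fingers": 57},
    {"x": 0,"y": 0,"z": 0,"turn": 0,"fingers": 57},
    {"x": 0,"y": 0,"z": 0,"turn": 0,"fingers": 57},
    {"x": 0,"y": 0,"z": 0,"turn": 0,"fingers": 57},
  ],
)

```text
time_s: 51.32
tool_pos: [0.5658, -0.3035, 0.1417]
ee_rot: [-0.0, 0.057, 0.998, 0.0]
force: [0.6, -0.2, 0.1]
opening: 0.0572
gripper_force: 0.0
```

Run:
```python
from h import *
st(); weights((50,),1,(.4935,-.3137)); weights((100,),2,(.566,-.304)); weights((200,500)); plan([.631,.300,.14],83.5)
```

```text
51.3 [ 0.5658 -0.3035  0.1417] F [ 0.6 -0.2  0.1] open 0.0572 g 0.0
50 {'top': (1, array([ 0.4903, -0.3103,  0.0202])), 'side': (1, array([ 0.4943, -0.3106,  0.0186]))}
100 {'top': (2, array([ 0.5642, -0.3026,  0.0232])), 'side': (2, array([ 0.5672, -0.3052,  0.0198]))}
200 {'top': (2, array([0.6315, 0.2984, 0.0197])), 'side': (1, array([0.6296, 0.2991, 0.0215]))}
500 {'top': (2, array([0.5614, 0.299 , 0.027 ])), 'side': (2, array([0.5582, 0.3004, 0.027 ]))}
turn -0.1 then shift [  4.  607.4   2.3] | cur [ 0.5662 -0.3039  0.1423] phi 83.4
```

Run:
```python
from h import *
for p in [(313,158),(338,158),(323,162)]: print('side',p,np.round(ray('side',*p,0),3))
m=vision.camera_model('side'); print('cam',-np.array(m['R']).T@np.array(m['t'])); m=vision.camera_model('top'); print(-np.array(m['R']).T@np.array(m['t']))
t=vision.get_image('top'); cv2.imwrite('pics/b1.png',cv2.resize(t[80:240,120:280],(640,640)[:2],interpolation=cv2.INTER_CUBIC)[:600,:,::-1])
for n in (200,500): print(proj('top',[*G[n],0.02]))
```

```text
side (313, 158) [0.71  0.344 0.   ]
side (338, 158) [0.794 0.303 0.   ]
side (323, 162) [0.732 0.301 0.   ]
cam [ 0.22881588 -0.83099679  0.7351998 ]
[ 0.49950839 -0.02111331  1.1007199 ]
[203.16604658 191.53679086]
[203.22722787 218.78081842]
```

View pics/b1.png

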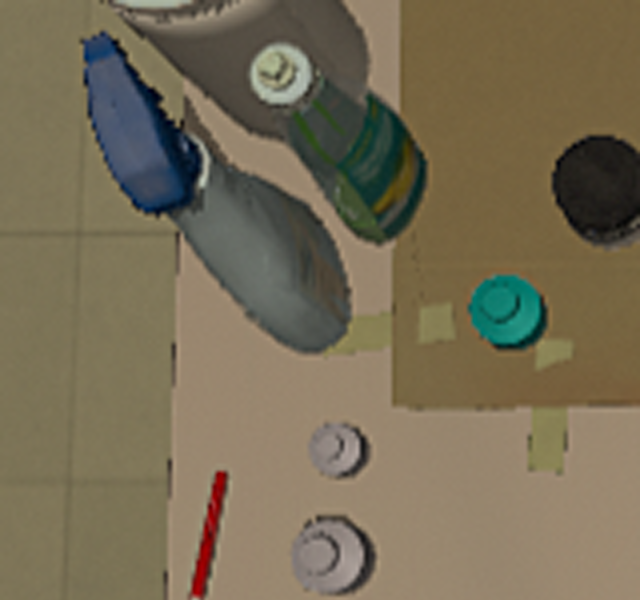

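The crop shows the spray bottle's near edge at (310,350). That is about 6 cm beyond the 200 g weight at (335,450), so the 43 mm half-width of the gripper fits.

>>> play_rows(
  deltas=[
    {"x": 0,"y": 26,"z": 0,"turn": 0,"fingers": 57},
    {"x": 0,"y": 40,"z": 0,"turn": 0,"fingers": 57},
    {"x": 0,"y": 40,"z": 0,"turn": 0,"fingers": 57},
    {"x": 0,"y": 40,"z": 0,"turn": 0,"fingers": 57},
    {"x": 0,"y": 40,"z": 0,"turn": 0,"fingers": 57},
    {"x": 0,"y": 40,"z": 0,"turn": 0,"fingers": 57},
    {"x": 0,"y": 40,"z": 0,"turn": 0,"fingers": 57},
    {"x": 0,"y": 40,"z": 0,"turn": 0,"fingers": 57},
    {"x": 0,"y": 40,"z": 0,"turn": 0,"fingers": 57},
    {"x": 0,"y": 40,"z": 0,"turn": 0,"fingers": 57},
    {"x": 0,"y": 40,"z": 0,"turn": 0,"fingers": 57},
    {"x": 0,"y": 40,"z": 0,"turn": 0,"fingers": 57},
    {"x": 0,"y": 40,"z": 0,"turn": 0,"fingers": 57},
    {"x": 1,"y": 40,"z": 0,"turn": 0,"fingers": 57},
    {"x": 1,"y": 40,"z": 0,"turn": 0,"fingers": 57},
    {"x": 2,"y": 20,"z": 0,"turn": 0,"fingers": 57},
    {"x": 0,"y": 0,"z": 20,"turn": 0,"fingers": 57},
    {"x": 0,"y": 0,"z": 30,"turn": 0,"fingers": 57},
    {"x": 0,"y": 0,"z": 20,"turn": 0,"fingers": 57},
    {"x": 0,"y": 0,"z": 0,"turn": 0,"fingers": 57},
  ],
)

```text
time_s: 54.23
tool_pos: [0.6281, 0.2974, 0.0673]
ee_rot: [-0.004, 0.057, 0.998, -0.002]
force: [-0.1, -0.2, -0.0]
opening: 0.0569
gripper_force: 0.0
```

>>> play_rows(
  deltas=[
    {"x": 0,"y": 0,"z": 0,"turn": 0,"fingers": 57},
    {"x": 0,"y": 0,"z": 0,"turn": 0,"fingers": 57},
    {"x": 0,"y": 0,"z": 0,"turn": 0,"fingers": 57},
  ],
)

```text
time_s: 54.48
tool_pos: [0.6328, 0.299, 0.0744]
ee_rot: [0.001, 0.057, 0.998, 0.001]
force: [0.7, -0.4, 0.5]
opening: 0.0569
gripper_force: 0.0
```

Run:
```python
from h import *
st(); weights((200,)); plan([.6308,.2988,.008],83.5)
```

```text
54.5 [0.6328 0.299  0.0744] F [ 0.7 -0.4  0.5] open 0.0569 g 0.0
200 {'top': (2, array([0.6308, 0.2987, 0.0193])), 'side': (2, array([0.63  , 0.299 , 0.0222]))}
turn -0.1 then shift [ 0.7  0.1 64.6] | cur [0.6315 0.2986 0.0726] phi 83.4
```

>>> play_rows(
  deltas=[
    {"x": 1,"y": 0,"z": 25,"turn": 0,"fingers": 57},
    {"x": 0,"y": 0,"z": 27,"turn": 0,"fingers": 57},
    {"x": 0,"y": 0,"z": 12,"turn": 0,"fingers": 57},
    {"x": 0,"y": 0,"z": 0,"turn": 0,"fingers": 57},
    {"x": 0,"y": 0,"z": 0,"turn": 0,"fingers": 57},
    {"x": 0,"y": 0,"z": 0,"turn": 0,"fingers": 22},
    {"x": 0,"y": 0,"z": 0,"turn": 0,"fingers": 22},
    {"x": 0,"y": 0,"z": 0,"turn": 0,"fingers": 22},
    {"x": 0,"y": 0,"z": 0,"turn": 0,"fingers": 22},
    {"x": 0,"y": 0,"z": 0,"turn": 0,"fingers": 22},
    {"x": 0,"y": 0,"z": 0,"turn": 0,"fingers": 22},
  ],
  newtons=40,
)

```text
time_s: 55.8
tool_pos: [0.6318, 0.2992, 0.0103]
ee_rot: [0.001, 0.057, 0.998, 0.001]
force: [-0.5, -0.3, 6.4]
opening: 0.0331
gripper_force: 40.2
```

>>> play_rows(
  deltas=[
    {"x": 0,"y": 0,"z": -10,"turn": 0,"fingers": 22},
    {"x": 0,"y": 0,"z": -30,"turn": 0,"fingers": 22},
    {"x": 0,"y": 0,"z": -30,"turn": 0,"fingers": 22},
    {"x": 0,"y": 0,"z": -30,"turn": 0,"fingers": 22},
    {"x": 0,"y": 0,"z": -25,"turn": 0,"fingers": 22},
    {"x": 0,"y": 0,"z": 0,"turn": 0,"fingers": 22},
    {"x": 0,"y": 0,"z": 0,"turn": 0,"fingers": 22},
    {"x": 0,"y": 0,"z": 0,"turn": 0,"fingers": 22},
  ],
)

```text
time_s: 56.47
tool_pos: [0.6294, 0.2984, 0.1326]
ee_rot: [-0.001, 0.057, 0.998, -0.0]
force: [-0.4, -0.4, -1.7]
opening: 0.033
gripper_force: 40.2
```

Run:
```python
from h import *
st(); plan([.658,-.0248,.09],83.5)
```

```text
56.5 [0.6294 0.2984 0.1326] F [-0.4 -0.4 -1.7] open 0.033 g 40.2
turn -0.0 then shift [ -65.  -317.8   42.7] | cur [0.6294 0.2984 0.1326] phi 83.5
```

>>> play_rows(
  deltas=[
    {"x": -5,"y": -26,"z": 0,"turn": 0,"fingers": 22},
    {"x": -5,"y": -26,"z": 0,"turn": 0,"fingers": 22},
    {"x": -5,"y": -26,"z": 0,"turn": 0,"fingers": 22},
    {"x": -5,"y": -26,"z": 0,"turn": 0,"fingers": 22},
    {"x": -5,"y": -26,"z": 0,"turn": 0,"fingers": 22},
    {"x": -5,"y": -26,"z": 0,"turn": 0,"fingers": 22},
    {"x": -5,"y": -27,"z": 0,"turn": 0,"fingers": 22},
    {"x": -6,"y": -27,"z": 0,"turn": 0,"fingers": 22},
    {"x": -6,"y": -27,"z": 0,"turn": 0,"fingers": 22},
    {"x": -6,"y": -27,"z": 0,"turn": 0,"fingers": 22},
    {"x": -6,"y": -27,"z": 0,"turn": 0,"fingers": 22},
    {"x": -6,"y": -27,"z": 0,"turn": 0,"fingers": 22},
    {"x": 0,"y": 0,"z": 15,"turn": 0,"fingers": 22},
    {"x": 0,"y": 0,"z": 15,"turn": 0,"fingers": 22},
    {"x": 0,"y": 0,"z": 8,"turn": 0,"fingers": 22},
    {"x": 0,"y": 0,"z": 0,"turn": 0,"fingers": 22},
    {"x": 0,"y": 0,"z": 0,"turn": 0,"fingers": 22},
    {"x": 0,"y": 0,"z": 0,"turn": 0,"fingers": 22},
    {"x": 0,"y": 0,"z": 0,"turn": 0,"fingers": 22},
  ],
)

```text
time_s: 58.05
tool_pos: [0.6592, -0.0243, 0.096]
ee_rot: [0.001, 0.057, 0.998, 0.0]
force: [0.1, -0.7, -2.8]
opening: 0.0331
gripper_force: 40.4
```

>>> play_rows(
  deltas=[
    {"x": 0,"y": 0,"z": 5,"turn": 0,"fingers": 22},
    {"x": 0,"y": 0,"z": 4,"turn": 0,"fingers": 22},
    {"x": 0,"y": 0,"z": 0,"turn": 0,"fingers": 22},
    {"x": 0,"y": 0,"z": 0,"turn": 0,"fingers": 22},
    {"x": 0,"y": 0,"z": 0,"turn": 0,"fingers": 22},
  ],
)

```text
time_s: 58.47
tool_pos: [0.6587, -0.0247, 0.0863]
ee_rot: [-0.0, 0.057, 0.998, -0.0]
force: [-0.0, -0.7, -2.6]
opening: 0.0332
gripper_force: 40.4
```

>>> play_rows(
  deltas=[
    {"x": 0,"y": 0,"z": 2,"turn": 0,"fingers": 22},
    {"x": 0,"y": 0,"z": 0,"turn": 0,"fingers": 22},
    {"x": 0,"y": 0,"z": 0,"turn": 0,"fingers": 22},
  ],
)

```text
time_s: 58.72
tool_pos: [0.6589, -0.0247, 0.0844]
ee_rot: [0.0, 0.057, 0.998, 0.0]
force: [0.2, 0.2, -2.3]
opening: 0.0329
gripper_force: 40.4
```

>>> play_rows(
  deltas=[
    {"x": 0,"y": 0,"z": 2,"turn": 0,"fingers": 22},
    {"x": 0,"y": 0,"z": 0,"turn": 0,"fingers": 22},
    {"x": 0,"y": 0,"z": 0,"turn": 0,"fingers": 22},
  ],
)

```text
time_s: 58.97
tool_pos: [0.659, -0.0247, 0.0825]
ee_rot: [0.0, 0.057, 0.998, 0.0]
force: [0.6, -0.9, 0.2]
opening: 0.0331
gripper_force: 40.5
```

>>> play_rows(
  deltas=[
    {"x": 0,"y": 0,"z": 1,"turn": 0,"fingers": 22},
    {"x": 0,"y": 0,"z": 0,"turn": 0,"fingers": 22},
    {"x": 0,"y": 0,"z": 0,"turn": 0,"fingers": 22},
  ],
)

```text
time_s: 59.22
tool_pos: [0.6589, -0.0247, 0.0815]
ee_rot: [0.0, 0.057, 0.998, 0.0]
force: [0.1, -0.3, 1.5]
opening: 0.0335
gripper_force: 40.6
```

Weight carried by the pan. I'll release, rise and wait.

>>> play_rows(
  deltas=[
    {"x": 0,"y": 0,"z": -1,"turn": 0,"fingers": 22},
    {"x": 0,"y": 0,"z": 0,"turn": 0,"fingers": 57},
    {"x": 0,"y": 0,"z": 0,"turn": 0,"fingers": 57},
    {"x": 0,"y": 0,"z": 0,"turn": 0,"fingers": 57},
    {"x": 0,"y": 0,"z": 0,"turn": 0,"fingers": 57},
    {"x": 0,"y": 0,"z": -20,"turn": 0,"fingers": 57},
    {"x": 0,"y": 0,"z": -30,"turn": 0,"fingers": 57},
    {"x": 0,"y": 0,"z": 0,"turn": 0,"fingers": 57},
    {"x": 0,"y": 0,"z": 0,"turn": 0,"fingers": 57},
    {"x": 0,"y": 0,"z": 0,"turn": 0,"fingers": 57},
    {"x": 0,"y": 0,"z": 0,"turn": 0,"fingers": 57},
    {"x": 0,"y": 0,"z": 0,"turn": 0,"fingers": 57},
    {"x": 0,"y": 0,"z": 0,"turn": 0,"fingers": 57},
    {"x": 0,"y": 0,"z": 0,"turn": 0,"fingers": 57},
  ],
)

```text
time_s: 60.38
tool_pos: [0.6583, -0.0247, 0.1316]
ee_rot: [-0.001, 0.057, 0.998, -0.0]
force: [-0.9, -0.8, 0.2]
opening: 0.0566
gripper_force: 0.0
```

Run:
```python
from h import *
st(); weights((200,),2,(.658,-.0248));
```

```text
60.4 [ 0.6583 -0.0247  0.1316] F [-0.9 -0.8  0.2] open 0.0566 g 0.0
200 {'top': (0, None), 'side': (2, array([ 0.6576, -0.0255,  0.0928]))}
```

>>> play_rows(
  deltas=[
    {"x": 0,"y": 0,"z": 0,"turn": 0,"fingers": 57},
    {"x": 0,"y": 0,"z": 0,"turn": 0,"fingers": 57},
    {"x": 0,"y": 0,"z": 0,"turn": 0,"fingers": 57},
    {"x": 0,"y": 0,"z": 0,"turn": 0,"fingers": 57},
    {"x": 0,"y": 0,"z": 0,"turn": 0,"fingers": 57},
    {"x": 0,"y": 0,"z": 0,"turn": 0,"fingers": 57},
    {"x": 0,"y": 0,"z": 0,"turn": 0,"fingers": 57},
    {"x": 0,"y": 0,"z": 0,"turn": 0,"fingers": 57},
    {"x": 0,"y": 0,"z": 0,"turn": 0,"fingers": 57},
    {"x": 0,"y": 0,"z": 0,"turn": 0,"fingers": 57},
    {"x": 0,"y": 0,"z": 0,"turn": 0,"fingers": 57},
    {"x": 0,"y": 0,"z": 0,"turn": 0,"fingers": 57},
    {"x": 0,"y": 0,"z": 0,"turn": 0,"fingers": 57},
    {"x": 0,"y": 0,"z": 0,"turn": 0,"fingers": 57},
    {"x": 0,"y": 0,"z": 0,"turn": 0,"fingers": 57},
    {"x": 0,"y": 0,"z": 0,"turn": 0,"fingers": 57},
    {"x": 0,"y": 0,"z": 0,"turn": 0,"fingers": 57},
    {"x": 0,"y": 0,"z": 0,"turn": 0,"fingers": 57},
    {"x": 0,"y": 0,"z": 0,"turn": 0,"fingers": 57},
    {"x": 0,"y": 0,"z": 0,"turn": 0,"fingers": 57},
  ],
)

```text
time_s: 62.45
tool_pos: [0.6587, -0.0247, 0.1323]
ee_rot: [0.0, 0.057, 0.998, 0.0]
force: [-0.2, -0.9, -0.7]
opening: 0.0574
gripper_force: 0.0
```

>>> play_rows(
  deltas=[
    {"x": 0,"y": 0,"z": 20,"turn": 0,"fingers": 57},
    {"x": 0,"y": 0,"z": 20,"turn": 0,"fingers": 57},
    {"x": 0,"y": 0,"z": 9,"turn": 0,"fingers": 57},
    {"x": 0,"y": 0,"z": 0,"turn": 0,"fingers": 57},
    {"x": 0,"y": 0,"z": 0,"turn": 0,"fingers": 57},
    {"x": 0,"y": 0,"z": 0,"turn": 0,"fingers": 22},
    {"x": 0,"y": 0,"z": 0,"turn": 0,"fingers": 22},
    {"x": 0,"y": 0,"z": 0,"turn": 0,"fingers": 22},
    {"x": 0,"y": 0,"z": 0,"turn": 0,"fingers": 22},
    {"x": 0,"y": 0,"z": 0,"turn": 0,"fingers": 22},
  ],
)

```text
time_s: 63.28
tool_pos: [0.6595, -0.0247, 0.0841]
ee_rot: [0.001, 0.057, 0.998, 0.0]
force: [1.5, 0.0, 0.8]
opening: 0.0332
gripper_force: 39.6
```

>>> play_rows(
  deltas=[
    {"x": 0,"y": 0,"z": -10,"turn": 0,"fingers": 22},
    {"x": 0,"y": 0,"z": -20,"turn": 0,"fingers": 22},
    {"x": 0,"y": 0,"z": -25,"turn": 0,"fingers": 22},
    {"x": 0,"y": 0,"z": 0,"turn": 0,"fingers": 22},
    {"x": 8,"y": -29,"z": 0,"turn": 0,"fingers": 22},
    {"x": 8,"y": -29,"z": 0,"turn": 0,"fingers": 22},
    {"x": 8,"y": -29,"z": 0,"turn": 0,"fingers": 22},
    {"x": 8,"y": -29,"z": 0,"turn": 0,"fingers": 22},
    {"x": 9,"y": -29,"z": 0,"turn": 0,"fingers": 22},
    {"x": 9,"y": -29,"z": 0,"turn": 0,"fingers": 22},
    {"x": 9,"y": -29,"z": 0,"turn": 0,"fingers": 22},
    {"x": 9,"y": -29,"z": 0,"turn": 0,"fingers": 22},
    {"x": 9,"y": -29,"z": 0,"turn": 0,"fingers": 22},
    {"x": 9,"y": -29,"z": 0,"turn": 0,"fingers": 22},
    {"x": 9,"y": -29,"z": 0,"turn": 0,"fingers": 22},
    {"x": 9,"y": -29,"z": 0,"turn": 0,"fingers": 22},
    {"x": 9,"y": -30,"z": 0,"turn": 0,"fingers": 22},
    {"x": 0,"y": 0,"z": 0,"turn": 0,"fingers": 22},
    {"x": 0,"y": 0,"z": 0,"turn": 0,"fingers": 22},
    {"x": 0,"y": 0,"z": 0,"turn": 0,"fingers": 22},
  ],
)

```text
time_s: 64.95
tool_pos: [0.5032, -0.3865, 0.1379]
ee_rot: [-0.0, 0.057, 0.998, 0.001]
force: [0.1, 2.0, -2.0]
opening: 0.0328
gripper_force: 40.1
```

Run:
```python
from h import *
st(); plan([.5035,-.387,.015],83.5); weights((50,),2,(.4935,-.3137)); weights((100,),2,(.566,-.304));weights((500,),1)
```

```text
65.0 [ 0.5032 -0.3865  0.1379] F [ 0.1  2.  -2. ] open 0.0328 g 40.1
turn -0.1 then shift [ -0.4  -0.6 122.9] | cur [ 0.5032 -0.3865  0.1379] phi 83.4
50 {'top': (2, array([ 0.4928, -0.3116,  0.0158])), 'side': (2, array([ 0.4952, -0.3137,  0.0152]))}
100 {'top': (2, array([ 0.5659, -0.3038,  0.0202])), 'side': (0, None)}
500 {'top': (1, array([0.5602, 0.3012, 0.026 ])), 'side': (1, array([0.5578, 0.2965, 0.0259]))}
```

>>> play_rows(
  deltas=[
    {"x": 0,"y": 0,"z": 30,"turn": 0,"fingers": 22},
    {"x": 0,"y": 0,"z": 40,"turn": 0,"fingers": 22},
    {"x": 0,"y": 0,"z": 30,"turn": 0,"fingers": 22},
    {"x": 0,"y": 0,"z": 12,"turn": 0,"fingers": 22},
    {"x": 0,"y": 0,"z": 6,"turn": 0,"fingers": 22},
    {"x": 0,"y": 0,"z": 0,"turn": 0,"fingers": 22},
    {"x": 0,"y": 0,"z": 0,"turn": 0,"fingers": 22},
    {"x": 0,"y": 0,"z": 0,"turn": 0,"fingers": 22},
    {"x": 0,"y": 0,"z": 0,"turn": 0,"fingers": 22},
  ],
)

```text
time_s: 66.7
tool_pos: [0.5044, -0.3882, 0.0222]
ee_rot: [0.001, 0.057, 0.998, -0.001]
force: [0.7, 0.3, -1.9]
opening: 0.0328
gripper_force: 40.2
```

>>> play_rows(
  deltas=[
    {"x": 0,"y": 0,"z": 2,"turn": 0,"fingers": 22},
    {"x": 0,"y": 0,"z": 1,"turn": 0,"fingers": 22},
    {"x": 0,"y": 0,"z": 0,"turn": 0,"fingers": 22},
    {"x": 0,"y": 0,"z": 0,"turn": 0,"fingers": 22},
  ],
)

```text
time_s: 67.03
tool_pos: [0.5033, -0.3873, 0.0174]
ee_rot: [0.0, 0.057, 0.998, 0.0]
force: [0.1, 0.7, -2.4]
opening: 0.0334
gripper_force: 40.2
```

>>> play_rows(
  deltas=[
    {"x": 0,"y": 0,"z": 1,"turn": 0,"fingers": 22},
    {"x": 0,"y": 0,"z": 0,"turn": 0,"fingers": 22},
    {"x": 0,"y": 0,"z": 0,"turn": 0,"fingers": 22},
  ],
)

```text
time_s: 67.28
tool_pos: [0.5032, -0.3872, 0.0162]
ee_rot: [-0.0, 0.057, 0.998, 0.0]
force: [-0.4, 0.2, -1.0]
opening: 0.0329
gripper_force: 40.2
```

>>> play_rows(
  deltas=[
    {"x": 0,"y": 0,"z": 1,"turn": 0,"fingers": 22},
    {"x": 0,"y": 0,"z": 0,"turn": 0,"fingers": 22},
    {"x": 0,"y": 0,"z": 0,"turn": 0,"fingers": 22},
  ],
)

```text
time_s: 67.53
tool_pos: [0.5032, -0.3873, 0.0152]
ee_rot: [-0.0, 0.057, 0.998, 0.0]
force: [1.0, 0.1, -1.2]
opening: 0.0329
gripper_force: 40.2
```

>>> play_rows(
  deltas=[
    {"x": 0,"y": 0,"z": 0.7,"turn": 0,"fingers": 22},
    {"x": 0,"y": 0,"z": 0,"turn": 0,"fingers": 22},
    {"x": 0,"y": 0,"z": 0,"turn": 0,"fingers": 22},
  ],
)

```text
time_s: 67.78
tool_pos: [0.5033, -0.3874, 0.0149]
ee_rot: [0.0, 0.057, 0.998, 0.0]
force: [-0.2, 1.3, 2.6]
opening: 0.0329
gripper_force: 40.7
```

>>> play_rows(
  deltas=[
    {"x": 0,"y": 0,"z": 0,"turn": 0,"fingers": 52},
    {"x": 0,"y": 0,"z": 0,"turn": 0,"fingers": 52},
    {"x": 0,"y": 0,"z": 0,"turn": 0,"fingers": 52},
    {"x": 0,"y": 0,"z": 0,"turn": 0,"fingers": 52},
    {"x": 0,"y": 0,"z": -20,"turn": 0,"fingers": 52},
    {"x": 0,"y": 0,"z": -40,"turn": 0,"fingers": 52},
    {"x": 0,"y": 0,"z": -40,"turn": 0,"fingers": 52},
    {"x": 0,"y": 0,"z": -30,"turn": 0,"fingers": 68},
    {"x": 0,"y": 0,"z": 0,"turn": 0,"fingers": 68},
    {"x": 0,"y": 0,"z": 0,"turn": 0,"fingers": 68},
    {"x": 0,"y": 0,"z": 0,"turn": 0,"fingers": 68},
  ],
)

```text
time_s: 68.7
tool_pos: [0.503, -0.3869, 0.1441]
ee_rot: [-0.0, 0.057, 0.998, 0.0]
force: [-0.2, -0.1, -1.8]
opening: 0.0683
gripper_force: 0.0
```

Run:
```python
from h import *
st(); weights((200,),2,(.5033,-.387)); weights((50,),1,(.4935,-.3137)); weights((100,),1,(.566,-.304));weights((500,),2); plan([.5595,.299,.14],83.5)
```

```text
68.7 [ 0.503  -0.3869  0.1441] F [-0.2 -0.1 -1.8] open 0.0683 g 0.0
200 {'top': (2, array([ 0.5024, -0.3856,  0.0222])), 'side': (2, array([ 0.4996, -0.3847,  0.0252]))}
50 {'top': (1, array([ 0.4937, -0.3107,  0.015 ])), 'side': (1, array([ 0.4921, -0.3134,  0.0138]))}
100 {'top': (1, array([ 0.5654, -0.3022,  0.0196])), 'side': (1, array([ 0.5668, -0.3091,  0.0188]))}
500 {'top': (2, array([0.5626, 0.3016, 0.0272])), 'side': (1, array([0.5564, 0.2968, 0.0279]))}
turn -0.1 then shift [ 21.8 688.2   4.6] | cur [ 0.5033 -0.3873  0.1446] phi 83.4
```

>>> play_rows(
  deltas=[
    {"x": 0,"y": 28,"z": 0,"turn": 0,"fingers": 68},
    {"x": 0,"y": 40,"z": 0,"turn": 0,"fingers": 68},
    {"x": 0,"y": 40,"z": 0,"turn": 0,"fingers": 68},
    {"x": 0,"y": 40,"z": 0,"turn": 0,"fingers": 68},
    {"x": 0,"y": 40,"z": 0,"turn": 0,"fingers": 68},
    {"x": 0,"y": 40,"z": 0,"turn": 0,"fingers": 68},
    {"x": 0,"y": 40,"z": 0,"turn": 0,"fingers": 68},
    {"x": 0,"y": 40,"z": 0,"turn": 0,"fingers": 68},
    {"x": 0,"y": 40,"z": 0,"turn": 0,"fingers": 68},
    {"x": 0,"y": 40,"z": 0,"turn": 0,"fingers": 68},
    {"x": 0,"y": 40,"z": 0,"turn": 0,"fingers": 68},
    {"x": 0,"y": 40,"z": 0,"turn": 0,"fingers": 68},
    {"x": 2,"y": 40,"z": 0,"turn": 0,"fingers": 68},
    {"x": 4,"y": 40,"z": 0,"turn": 0,"fingers": 68},
    {"x": 4,"y": 40,"z": 0,"turn": 0,"fingers": 68},
    {"x": 4,"y": 40,"z": 0,"turn": 0,"fingers": 68},
    {"x": 4,"y": 40,"z": 0,"turn": 0,"fingers": 68},
    {"x": 4,"y": 20,"z": 0,"turn": 0,"fingers": 68},
    {"x": 0,"y": 0,"z": 20,"turn": 0,"fingers": 68},
    {"x": 0,"y": 0,"z": 20,"turn": 0,"fingers": 68},
  ],
)

```text
time_s: 71.57
tool_pos: [0.5602, 0.3022, 0.1051]
ee_rot: [0.001, 0.055, 0.998, 0.001]
force: [-0.4, 0.2, 0.3]
opening: 0.068
gripper_force: 0.0
```

>>> play_rows(
  deltas=[
    {"x": 0,"y": 0,"z": 15,"turn": 0,"fingers": 68},
    {"x": 0,"y": 0,"z": 0,"turn": 0,"fingers": 68},
    {"x": 0,"y": 0,"z": 0,"turn": 0,"fingers": 68},
    {"x": 0,"y": 0,"z": 0,"turn": 0,"fingers": 68},
    {"x": 0,"y": 0,"z": 0,"turn": 0,"fingers": 68},
  ],
)

```text
time_s: 71.98
tool_pos: [0.5609, 0.299, 0.091]
ee_rot: [0.001, 0.057, 0.998, 0.001]
force: [-0.4, -0.2, -0.0]
opening: 0.0677
gripper_force: 0.0
```

Run:
```python
from h import *
st(); weights((500,),3); plan([.5595,.299,.012],83.5)
```

```text
72.0 [0.5609 0.299  0.091 ] F [-0.4 -0.2 -0. ] open 0.0677 g 0.0
500 {'top': (2, array([0.5622, 0.3021, 0.0262])), 'side': (3, array([0.5574, 0.2979, 0.0268]))}
turn -0.1 then shift [ 0.5  0.2 77.6] | cur [0.5599 0.2987 0.0896] phi 83.4
```

>>> play_rows(
  deltas=[
    {"x": 0,"y": 0,"z": 25,"turn": 0,"fingers": 68},
    {"x": 0,"y": 0,"z": 30,"turn": 0,"fingers": 68},
    {"x": 0,"y": 0,"z": 17,"turn": 0,"fingers": 68},
    {"x": 0,"y": 0,"z": 5,"turn": 0,"fingers": 68},
    {"x": 0,"y": 0,"z": 0,"turn": 0,"fingers": 68},
    {"x": 0,"y": 0,"z": 0,"turn": 0,"fingers": 68},
    {"x": 0,"y": 0,"z": 0,"turn": 0,"fingers": 35},
    {"x": 0,"y": 0,"z": 0,"turn": 0,"fingers": 35},
    {"x": 0,"y": 0,"z": 0,"turn": 0,"fingers": 35},
    {"x": 0,"y": 0,"z": 0,"turn": 0,"fingers": 35},
    {"x": 0,"y": 0,"z": 0,"turn": 0,"fingers": 35},
    {"x": 0,"y": 0,"z": 0,"turn": 0,"fingers": 35},
  ],
  newtons=50,
)

```text
time_s: 73.58
tool_pos: [0.5611, 0.2992, 0.0145]
ee_rot: [0.001, 0.057, 0.998, 0.001]
force: [-1.3, -0.9, 5.5]
opening: 0.0459
gripper_force: 50.9
```

>>> play_rows(
  deltas=[
    {"x": 0,"y": 0,"z": -10,"turn": 0,"fingers": 35},
    {"x": 0,"y": 0,"z": -30,"turn": 0,"fingers": 35},
    {"x": 0,"y": 0,"z": -30,"turn": 0,"fingers": 35},
    {"x": 0,"y": 0,"z": -30,"turn": 0,"fingers": 35},
    {"x": 0,"y": 0,"z": -30,"turn": 0,"fingers": 35},
    {"x": 0,"y": 0,"z": 0,"turn": 0,"fingers": 35},
    {"x": 0,"y": 0,"z": 0,"turn": 0,"fingers": 35},
    {"x": 0,"y": 0,"z": 0,"turn": 0,"fingers": 35},
  ],
)

```text
time_s: 74.25
tool_pos: [0.5588, 0.2983, 0.1418]
ee_rot: [-0.001, 0.057, 0.998, -0.0]
force: [0.2, -0.2, -5.6]
opening: 0.0459
gripper_force: 53.3
```

Run:
```python
from h import *
st(); plan([.658,-.0248,.1],83.5)
```

```text
74.2 [0.5588 0.2983 0.1418] F [ 0.2 -0.2 -5.6] open 0.0459 g 53.3
turn -0.0 then shift [-135.2 -309.7   41.9] | cur [0.5588 0.2983 0.1418] phi 83.5
```

>>> play_rows(
  deltas=[
    {"x": -11,"y": -25,"z": 0,"turn": 0,"fingers": 35},
    {"x": -11,"y": -26,"z": 0,"turn": 0,"fingers": 35},
    {"x": -11,"y": -26,"z": 0,"turn": 0,"fingers": 35},
    {"x": -11,"y": -26,"z": 0,"turn": 0,"fingers": 35},
    {"x": -11,"y": -26,"z": 0,"turn": 0,"fingers": 35},
    {"x": -11,"y": -26,"z": 0,"turn": 0,"fingers": 35},
    {"x": -11,"y": -26,"z": 0,"turn": 0,"fingers": 35},
    {"x": -11,"y": -26,"z": 0,"turn": 0,"fingers": 35},
    {"x": -11,"y": -26,"z": 0,"turn": 0,"fingers": 35},
    {"x": -12,"y": -26,"z": 0,"turn": 0,"fingers": 35},
    {"x": -12,"y": -26,"z": 0,"turn": 0,"fingers": 35},
    {"x": -12,"y": -25,"z": 0,"turn": 0,"fingers": 35},
    {"x": 0,"y": 0,"z": 15,"turn": 0,"fingers": 35},
    {"x": 0,"y": 0,"z": 17,"turn": 0,"fingers": 35},
    {"x": 0,"y": 0,"z": 10,"turn": 0,"fingers": 35},
    {"x": 0,"y": 0,"z": 0,"turn": 0,"fingers": 35},
    {"x": 0,"y": 0,"z": 0,"turn": 0,"fingers": 35},
    {"x": 0,"y": 0,"z": 0,"turn": 0,"fingers": 35},
    {"x": 0,"y": 0,"z": 0,"turn": 0,"fingers": 35},
  ],
)

```text
time_s: 75.83
tool_pos: [0.6593, -0.0243, 0.1014]
ee_rot: [0.001, 0.057, 0.998, 0.0]
force: [0.2, 0.6, -4.9]
opening: 0.046
gripper_force: 53.1
```

>>> play_rows(
  deltas=[
    {"x": 0,"y": 0,"z": 5,"turn": 0,"fingers": 35},
    {"x": 0,"y": 0,"z": 5,"turn": 0,"fingers": 35},
    {"x": 0,"y": 0,"z": 0,"turn": 0,"fingers": 35},
    {"x": 0,"y": 0,"z": 0,"turn": 0,"fingers": 35},
    {"x": 0,"y": 0,"z": 0,"turn": 0,"fingers": 35},
  ],
)

```text
time_s: 76.25
tool_pos: [0.6587, -0.0247, 0.0906]
ee_rot: [-0.0, 0.057, 0.998, -0.0]
force: [0.3, -0.8, -4.2]
opening: 0.0458
gripper_force: 53.2
```

>>> play_rows(
  deltas=[
    {"x": 0,"y": 0,"z": 3,"turn": 0,"fingers": 35},
    {"x": 0,"y": 0,"z": 0,"turn": 0,"fingers": 35},
    {"x": 0,"y": 0,"z": 0,"turn": 0,"fingers": 35},
  ],
)

```text
time_s: 76.5
tool_pos: [0.659, -0.0247, 0.0878]
ee_rot: [0.0, 0.057, 0.998, 0.0]
force: [-0.9, 0.2, -3.6]
opening: 0.0461
gripper_force: 53.2
```

>>> play_rows(
  deltas=[
    {"x": 0,"y": 0,"z": 2,"turn": 0,"fingers": 35},
    {"x": 0,"y": 0,"z": 2,"turn": 0,"fingers": 35},
    {"x": 0,"y": 0,"z": 0,"turn": 0,"fingers": 35},
    {"x": 0,"y": 0,"z": 0,"turn": 0,"fingers": 35},
  ],
)

```text
time_s: 76.83
tool_pos: [0.6591, -0.0247, 0.084]
ee_rot: [0.0, 0.057, 0.998, 0.0]
force: [-1.1, 0.5, -1.0]
opening: 0.046
gripper_force: 53.7
```

One more millimetre, then release, rise and wait.

>>> play_rows(
  deltas=[
    {"x": 0,"y": 0,"z": 1,"turn": 0,"fingers": 35},
    {"x": 0,"y": 0,"z": 0,"turn": 0,"fingers": 35},
    {"x": 0,"y": 0,"z": 0,"turn": 0,"fingers": 68},
    {"x": 0,"y": 0,"z": 0,"turn": 0,"fingers": 68},
    {"x": 0,"y": 0,"z": 0,"turn": 0,"fingers": 68},
    {"x": 0,"y": 0,"z": 0,"turn": 0,"fingers": 68},
    {"x": 0,"y": 0,"z": -20,"turn": 0,"fingers": 68},
    {"x": 0,"y": 0,"z": -35,"turn": 0,"fingers": 68},
    {"x": 0,"y": 0,"z": 0,"turn": 0,"fingers": 68},
    {"x": 0,"y": 0,"z": 0,"turn": 0,"fingers": 68},
    {"x": 0,"y": 0,"z": 0,"turn": 0,"fingers": 68},
    {"x": 0,"y": 0,"z": 0,"turn": 0,"fingers": 68},
    {"x": 0,"y": 0,"z": 0,"turn": 0,"fingers": 68},
    {"x": 0,"y": 0,"z": 0,"turn": 0,"fingers": 68},
  ],
)

```text
time_s: 78.0
tool_pos: [0.658, -0.0246, 0.1366]
ee_rot: [-0.001, 0.057, 0.998, -0.0]
force: [0.2, 0.7, 0.6]
opening: 0.0684
gripper_force: 0.0
```

Run:
```python
from h import *
st(); weights((500,),2,(.658,-.0248));
```

```text
78.0 [ 0.658  -0.0246  0.1366] F [0.2 0.7 0.6] open 0.0684 g 0.0
500 {'top': (0, None), 'side': (2, array([ 0.6551, -0.0255,  0.0964]))}
```

>>> play_rows(
  deltas=[
    {"x": 0,"y": 0,"z": 0,"turn": 0,"fingers": 68},
    {"x": 0,"y": 0,"z": 0,"turn": 0,"fingers": 68},
    {"x": 0,"y": 0,"z": 0,"turn": 0,"fingers": 68},
    {"x": 0,"y": 0,"z": 0,"turn": 0,"fingers": 68},
    {"x": 0,"y": 0,"z": 0,"turn": 0,"fingers": 68},
    {"x": 0,"y": 0,"z": 0,"turn": 0,"fingers": 68},
    {"x": 0,"y": 0,"z": 0,"turn": 0,"fingers": 68},
    {"x": 0,"y": 0,"z": 0,"turn": 0,"fingers": 68},
    {"x": 0,"y": 0,"z": 0,"turn": 0,"fingers": 68},
    {"x": 0,"y": 0,"z": 0,"turn": 0,"fingers": 68},
    {"x": 0,"y": 0,"z": 0,"turn": 0,"fingers": 68},
    {"x": 0,"y": 0,"z": 0,"turn": 0,"fingers": 68},
    {"x": 0,"y": 0,"z": 0,"turn": 0,"fingers": 68},
    {"x": 0,"y": 0,"z": 0,"turn": 0,"fingers": 68},
    {"x": 0,"y": 0,"z": 0,"turn": 0,"fingers": 68},
    {"x": 0,"y": 0,"z": 0,"turn": 0,"fingers": 68},
    {"x": 0,"y": 0,"z": 0,"turn": 0,"fingers": 68},
    {"x": 0,"y": 0,"z": 0,"turn": 0,"fingers": 68},
    {"x": 0,"y": 0,"z": 0,"turn": 0,"fingers": 68},
    {"x": 0,"y": 0,"z": 0,"turn": 0,"fingers": 68},
  ],
)

```text
time_s: 80.07
tool_pos: [0.6587, -0.0247, 0.1376]
ee_rot: [-0.0, 0.057, 0.998, 0.0]
force: [-0.2, -0.0, -0.7]
opening: 0.068
gripper_force: 0.0
```

>>> play_rows(
  deltas=[
    {"x": 0,"y": 0,"z": 20,"turn": 0,"fingers": 68},
    {"x": 0,"y": 0,"z": 22,"turn": 0,"fingers": 68},
    {"x": 0,"y": 0,"z": 10,"turn": 0,"fingers": 68},
    {"x": 0,"y": 0,"z": 0,"turn": 0,"fingers": 68},
    {"x": 0,"y": 0,"z": 0,"turn": 0,"fingers": 68},
    {"x": 0,"y": 0,"z": 0,"turn": 0,"fingers": 35},
    {"x": 0,"y": 0,"z": 0,"turn": 0,"fingers": 35},
    {"x": 0,"y": 0,"z": 0,"turn": 0,"fingers": 35},
    {"x": 0,"y": 0,"z": 0,"turn": 0,"fingers": 35},
    {"x": 0,"y": 0,"z": 0,"turn": 0,"fingers": 35},
  ],
)

```text
time_s: 80.9
tool_pos: [0.6596, -0.0248, 0.0865]
ee_rot: [0.001, 0.057, 0.998, 0.0]
force: [2.3, -0.5, -0.2]
opening: 0.0462
gripper_force: 51.6
```

>>> play_rows(
  deltas=[
    {"x": 0,"y": 0,"z": -10,"turn": 0,"fingers": 35},
    {"x": 0,"y": 0,"z": -20,"turn": 0,"fingers": 35},
    {"x": 0,"y": 0,"z": -30,"turn": 0,"fingers": 35},
    {"x": 0,"y": 0,"z": 0,"turn": 0,"fingers": 35},
    {"x": 3,"y": -27,"z": 0,"turn": 0,"fingers": 35},
    {"x": 3,"y": -27,"z": 0,"turn": 0,"fingers": 35},
    {"x": 3,"y": -27,"z": 0,"turn": 0,"fingers": 35},
    {"x": 3,"y": -27,"z": 0,"turn": 0,"fingers": 35},
    {"x": 3,"y": -27,"z": 0,"turn": 0,"fingers": 35},
    {"x": 3,"y": -28,"z": 0,"turn": 0,"fingers": 35},
    {"x": 3,"y": -28,"z": 0,"turn": 0,"fingers": 35},
    {"x": 3,"y": -28,"z": 0,"turn": 0,"fingers": 35},
    {"x": 3,"y": -28,"z": 0,"turn": 0,"fingers": 35},
    {"x": 3,"y": -28,"z": 0,"turn": 0,"fingers": 35},
    {"x": 3,"y": -28,"z": 0,"turn": 0,"fingers": 35},
    {"x": 4,"y": -28,"z": 0,"turn": 0,"fingers": 35},
    {"x": 4,"y": -28,"z": 0,"turn": 0,"fingers": 35},
    {"x": 0,"y": 0,"z": 0,"turn": 0,"fingers": 35},
    {"x": 0,"y": 0,"z": 0,"turn": 0,"fingers": 35},
    {"x": 0,"y": 0,"z": 0,"turn": 0,"fingers": 35},
  ],
)

```text
time_s: 82.57
tool_pos: [0.5764, -0.3757, 0.1444]
ee_rot: [-0.001, 0.057, 0.998, 0.001]
force: [0.3, 0.5, -4.1]
opening: 0.0459
gripper_force: 52.6
```

Run:
```python
from h import *
st(); plan([.577,-.3765,.02],83.5); weights((50,),2,(.4935,-.3137)); weights((100,),2,(.566,-.304));weights((200,),2,(.503,-.387))
```

```text
82.6 [ 0.5764 -0.3757  0.1444] F [ 0.3  0.5 -4.1] open 0.0459 g 52.6
turn -0.1 then shift [ -1.   -1.  124.4] | cur [ 0.5764 -0.3757  0.1444] phi 83.4
50 {'top': (2, array([ 0.491 , -0.3135,  0.0191])), 'side': (2, array([ 0.4936, -0.3112,  0.0147]))}
100 {'top': (2, array([ 0.5646, -0.3017,  0.0211])), 'side': (1, array([ 0.5666, -0.3073,  0.0174]))}
200 {'top': (2, array([ 0.5018, -0.3864,  0.0237])), 'side': (2, array([ 0.4993, -0.3878,  0.0232]))}
```

>>> play_rows(
  deltas=[
    {"x": 0,"y": 0,"z": 30,"turn": 0,"fingers": 35},
    {"x": 0,"y": 0,"z": 40,"turn": 0,"fingers": 35},
    {"x": 0,"y": 0,"z": 30,"turn": 0,"fingers": 35},
    {"x": 0,"y": 0,"z": 12,"turn": 0,"fingers": 35},
    {"x": 0,"y": 0,"z": 5,"turn": 0,"fingers": 35},
    {"x": 0,"y": 0,"z": 0,"turn": 0,"fingers": 35},
    {"x": 0,"y": 0,"z": 0,"turn": 0,"fingers": 35},
    {"x": 0,"y": 0,"z": 0,"turn": 0,"fingers": 35},
    {"x": 0,"y": 0,"z": 0,"turn": 0,"fingers": 35},
  ],
)

```text
time_s: 84.52
tool_pos: [0.5783, -0.3776, 0.0308]
ee_rot: [0.002, 0.057, 0.998, -0.001]
force: [-0.4, -0.0, -5.3]
opening: 0.0457
gripper_force: 52.7
```

>>> play_rows(
  deltas=[
    {"x": 0,"y": 0,"z": 2,"turn": 0,"fingers": 35},
    {"x": 0,"y": 0,"z": 2,"turn": 0,"fingers": 35},
    {"x": 0,"y": 0,"z": 0,"turn": 0,"fingers": 35},
    {"x": 0,"y": 0,"z": 0,"turn": 0,"fingers": 35},
  ],
)

```text
time_s: 84.85
tool_pos: [0.5768, -0.3765, 0.0245]
ee_rot: [-0.0, 0.057, 0.998, 0.0]
force: [-0.3, -0.4, -4.8]
opening: 0.0459
gripper_force: 52.7
```

>>> play_rows(
  deltas=[
    {"x": 0,"y": 0,"z": 1,"turn": 0,"fingers": 35},
    {"x": 0,"y": 0,"z": 0,"turn": 0,"fingers": 35},
    {"x": 0,"y": 0,"z": 0,"turn": 0,"fingers": 35},
  ],
)

```text
time_s: 85.1
tool_pos: [0.5769, -0.3766, 0.0235]
ee_rot: [-0.0, 0.057, 0.998, 0.0]
force: [-0.7, -0.5, -4.6]
opening: 0.0456
gripper_force: 52.7
```

>>> play_rows(
  deltas=[
    {"x": 0,"y": 0,"z": 1,"turn": 0,"fingers": 35},
    {"x": 0,"y": 0,"z": 0,"turn": 0,"fingers": 35},
    {"x": 0,"y": 0,"z": 0,"turn": 0,"fingers": 35},
  ],
)

```text
time_s: 85.35
tool_pos: [0.5769, -0.3766, 0.0225]
ee_rot: [-0.0, 0.057, 0.998, 0.0]
force: [0.4, -0.7, -4.9]
opening: 0.0457
gripper_force: 52.7
```

>>> play_rows(
  deltas=[
    {"x": 0,"y": 0,"z": 1,"turn": 0,"fingers": 35},
    {"x": 0,"y": 0,"z": 0,"turn": 0,"fingers": 35},
    {"x": 0,"y": 0,"z": 0,"turn": 0,"fingers": 35},
  ],
)

```text
time_s: 85.6
tool_pos: [0.5769, -0.3766, 0.0215]
ee_rot: [-0.0, 0.057, 0.998, 0.0]
force: [-0.4, 0.6, -4.4]
opening: 0.0456
gripper_force: 52.7
```

>>> play_rows(
  deltas=[
    {"x": 0,"y": 0,"z": 1,"turn": 0,"fingers": 35},
    {"x": 0,"y": 0,"z": 0,"turn": 0,"fingers": 35},
    {"x": 0,"y": 0,"z": 0,"turn": 0,"fingers": 35},
  ],
)

```text
time_s: 85.85
tool_pos: [0.5771, -0.3767, 0.0208]
ee_rot: [0.0, 0.057, 0.998, -0.0]
force: [-0.7, 0.5, -3.2]
opening: 0.0457
gripper_force: 53.2
```

>>> play_rows(
  deltas=[
    {"x": 0,"y": 0,"z": 0.7,"turn": 0,"fingers": 35},
    {"x": 0,"y": 0,"z": 0,"turn": 0,"fingers": 35},
    {"x": 0,"y": 0,"z": 0,"turn": 0,"fingers": 35},
  ],
)

```text
time_s: 86.1
tool_pos: [0.5771, -0.3767, 0.0208]
ee_rot: [0.0, 0.057, 0.998, 0.0]
force: [-4.1, 1.7, 5.5]
opening: 0.0456
gripper_force: 53.9
```

>>> play_rows(
  deltas=[
    {"x": 0,"y": 0,"z": 0,"turn": 0,"fingers": 60},
    {"x": 0,"y": 0,"z": 0,"turn": 0,"fingers": 60},
    {"x": 0,"y": 0,"z": 0,"turn": 0,"fingers": 60},
    {"x": 0,"y": 0,"z": 0,"turn": 0,"fingers": 60},
    {"x": 0,"y": 0,"z": -20,"turn": 0,"fingers": 60},
    {"x": 0,"y": 0,"z": -40,"turn": 0,"fingers": 60},
    {"x": 0,"y": 0,"z": -40,"turn": 0,"fingers": 60},
    {"x": 0,"y": 0,"z": -40,"turn": 0,"fingers": 60},
    {"x": 0,"y": 0,"z": -30,"turn": 0,"fingers": 60},
    {"x": 0,"y": 35,"z": 0,"turn": 0,"fingers": 60},
    {"x": 0,"y": 40,"z": 0,"turn": 0,"fingers": 60},
    {"x": 0,"y": 40,"z": 0,"turn": 0,"fingers": 60},
    {"x": 0,"y": 40,"z": 0,"turn": 0,"fingers": 60},
    {"x": 0,"y": 40,"z": 0,"turn": 0,"fingers": 60},
    {"x": 0,"y": 40,"z": 0,"turn": 0,"fingers": 60},
    {"x": 0,"y": 40,"z": 0,"turn": 0,"fingers": 60},
    {"x": 0,"y": 40,"z": 0,"turn": 0,"fingers": 60},
    {"x": 0,"y": 40,"z": 0,"turn": 0,"fingers": 60},
    {"x": 0,"y": 40,"z": 0,"turn": 0,"fingers": 60},
    {"x": 0,"y": 40,"z": 0,"turn": 0,"fingers": 60},
  ],
)

```text
time_s: 87.77
tool_pos: [0.6267, 0.0574, 0.1901]
ee_rot: [0.0, 0.057, 0.998, 0.0]
force: [0.7, 0.3, -0.3]
opening: 0.0596
gripper_force: 0.0
```

>>> play_rows(
  deltas=[
    {"x": 0,"y": 40,"z": 0,"turn": 0,"fingers": 60},
    {"x": 0,"y": 40,"z": 0,"turn": 0,"fingers": 60},
    {"x": 0,"y": 40,"z": 0,"turn": 0,"fingers": 60},
    {"x": 0,"y": 40,"z": 0,"turn": 0,"fingers": 60},
    {"x": 0,"y": 0,"z": 0,"turn": 0,"fingers": 60},
    {"x": 0,"y": 0,"z": 0,"turn": 0,"fingers": 60},
    {"x": 0,"y": 0,"z": 0,"turn": 0,"fingers": 60},
    {"x": 0,"y": 0,"z": 0,"turn": 0,"fingers": 60},
  ],
)

```text
time_s: 88.43
tool_pos: [0.6452, 0.2123, 0.1899]
ee_rot: [0.0, 0.058, 0.998, -0.001]
force: [0.1, -0.4, -0.2]
opening: 0.06
gripper_force: 0.0
```

Run:
```python
from h import *
st(); weights((50,),2,(.4935,-.3137)); weights((100,),2,(.566,-.304));weights((200,),2,(.503,-.387));weights((500,),2,(.577,-.3767))
for c in('top','side'): print([np.round(r['at'],4) for r in vision.tip_of(c,'pack_center')[:1]])
t=vision.get_image('top'); s=vision.get_image('side')
o=np.zeros((600,800,3),np.uint8)
o[:,:400]=cv2.resize(t[150:300,340:500],(400,600)[:1]+(375,),interpolation=cv2.INTER_CUBIC)[:375].repeat(1,0) if False else 0
o[:300,:]=cv2.resize(t[130:280,200:600],(800,300),interpolation=cv2.INTER_CUBIC)
o[300:,:]=cv2.resize(s[160:360,130:530],(800,400),interpolation=cv2.INTER_CUBIC)[50:350]
o[300:,:]=cv2.resize(s[225:375,260:460],(800,600),interpolation=cv2.INTER_CUBIC)[0:600:2] if False else cv2.resize(s[210:360,190:590],(800,300),interpolation=cv2.INTER_CUBIC)
cv2.imwrite('pics/f1.png',o[:,:,::-1])
```

```text
88.4 [0.6452 0.2123 0.1899] F [ 0.1 -0.4 -0.2] open 0.06 g 0.0
50 {'top': (2, array([ 0.495 , -0.3115,  0.0186])), 'side': (2, array([ 0.4903, -0.3128,  0.0173]))}
100 {'top': (2, array([ 0.5655, -0.3036,  0.0212])), 'side': (2, array([ 0.566 , -0.305 ,  0.0176]))}
200 {'top': (2, array([ 0.502 , -0.3842,  0.021 ])), 'side': (2, array([ 0.5024, -0.3865,  0.0248]))}
500 {'top': (2, array([ 0.577 , -0.3742,  0.0288])), 'side': (2, array([ 0.5732, -0.3782,  0.0318]))}
[array([ 0.5984, -0.1641,  0.0311])]
[array([ 0.5987, -0.1634,  0.03  ])]
```

View pics/f1.png

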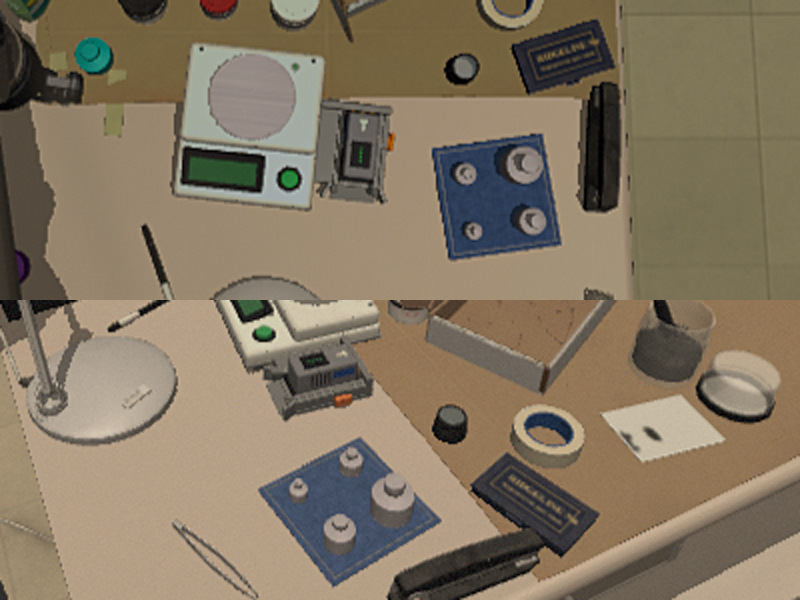

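The picture shows all four weights upright on the mat, the pan empty, the pack in its dock, and the bystanders undisturbed. The pack moved only 2 mm between the end stop and the catch, which matches the play of a latched pack. Handing in.

```bash
python3 -c "
from cell import robot
print(robot.finish_job())"
```

```text
the job is handed in; nothing more can be done
None
```

The job is handed in at about 88 s of the 210 s: the pack is clicked in, the on key was pressed right down, and the 50, 100, 200 and 500 g weights were each checked in that order and now stand upright on the mat, with the pan empty.

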